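# Load the sedimentation stand and restart its one-hour count

### The job

The last sedimentation count is over: flip the stand's bat switch off (to the front) and swing the keeper fully open. The new sample tube lies flat on the desk, so first lean it, foot down, in the free place of the slanted rack, let go, and take it again near its cap; then stand it cap up at the very bottom of the stand's sleeve. Swing the keeper fully shut over it, flip the switch on last of all, and leave the other things on the desk where they are.

Things in the scene. Friction and masses are not known exactly. Their poses are not given: they have to be found in the camera images.
- sample: Capped sample tube 86 mm long, 16.6 mm across (grip it as a plain cylinder), 14 g, lying alone on the desk left of the rack. Origin: centre of its foot end; its +z axis runs along the tube to the cap, which is its last 20 mm. Its axis lies 8.4 mm above the desk.
- stand: Sedimentation stand, fixed: white base plate 170 x 250 mm, top 16 mm above the desk; origin under its centre, x to the rear, y left, z up. Left half: aluminium sleeve, behind it a scale plate and a column with the swing keeper. Right half: grey control box with bat switch (deck 50 mm high) and sloping hour dial, up to 100 mm high, behind it.
- seat (a point): Centre of the sleeve's inner floor, 20 mm above the desk, 60 mm left of the stand's centre. Round bore 19.2 mm, 42 mm deep, flared over its top 9 mm to 29 mm at the mouth, 62 mm above the desk. A tube standing in it shows its upper 44 mm; its top is then 106 mm high. Scale plate 30 mm wide and 98 mm high stands 35 mm behind this point. Axes as the stand's.
- keeper (a joint): Swing keeper, vertical axis: 0 = shut (arm points to the stand's front, its pad over the sleeve), 1.57 = open (arm points to the stand's left); it opens clockwise seen from above. An over-centre spring holds it at both ends and throws it over past 0.78; about 1.5 N at the knob moves it. Shut, its underside is 109 mm above the desk.
- keeper_pivot (a point): Point on the keeper's axis, at the top of the column, 110 mm above the desk, 55 mm behind the sleeve's axis. Axes as the stand's.
- keeper_knob (a point): Middle of the black upright knob at the free end of the keeper, 55 mm from the pivot: 12 mm across, 28 mm tall, from 115 to 143 mm above the desk, standing on a 12 mm wide flat arm. It moves with the keeper.
- switch (a joint): Bat switch of the one-hour count: 0 = ON, leaning 0.45 rad to the stand's rear; 0.9 = OFF, leaning 0.45 rad to its front. It snaps over its middle (0.45); about 2 N at the tip moves it.
- switch_pivot (a point): Point on the switch's hinge axis (along the stand's y), 52 mm above the desk, 2 mm above the box's deck, 34 mm in front and 62 mm to the right of the stand's centre. Axes as the stand's.
- switch_tip (a point): On the bat lever, 33 mm from its hinge; the steel lever is 40 mm long, 12 mm across near its end. It moves with the lever; Behind the leaning lever the dial face begins 18 mm away at deck height and slopes up to the rear.
- rack: Slanted two-place tube rack of bare aluminium, fixed, base 105 x 124 mm, 55 mm high (its tube to 97 mm); origin under its centre, x to the rear, y left, z up. The left place holds another tube; the right place, 60 mm from it, is free.
- place (a point): Free place of the rack: where the centre of a tube's foot end comes to lie, 40 mm in front and 30 mm to the right of the rack's centre, 30 mm above the desk. From here the tube's axis rises at 45 degrees to the rear (rack's +x and +z), foot against a stop, body in two V cradles, 8 to 16 mm and 50 to 58 mm from the foot; between them fingers may reach 14 mm below the axis. Axes as the rack's.
- sample_cup: Bystander: closed sample cup 62 mm across, 69 mm tall, behind the rack. Leave it alone.
- reagent: Bystander: small amber bottle 36 x 81 mm, behind the rack. Leave it alone.
- tape: Bystander: roll of masking tape 106 mm across, 26 mm high, back left. Leave it alone.
- syringe: Bystander: packed syringe 155 x 36 mm lying at the front. Leave it alone.
- swab_pack: Bystander: flat swab pack 51 x 51 x 9 mm lying at the front. Leave it alone.
- stamp: Bystander: wooden rubber stamp 69 mm tall standing front right. Leave it alone.
- tumbler: Bystander: dark drinking tumbler 68 mm across, 215 mm tall, behind the stand. Leave it alone.
- pen: Bystander: grey marker 130 mm long lying front left. Leave it alone.
Things that resemble listed ones, but are neither listed nor needed, are in the scene too. Leave any green look-alike of the sample alone.

How it is judged (in metres and radians):
On the way, in this order (a step that is already met when the one before it is completed fails the run):
1. the switch is off (value of joint switch above 0.8 rad), for 0.2 s.
2. the keeper is fully open, the switch still off (value of joint keeper above 1.45 rad and value of joint switch above 0.8 rad), for 0.2 s.
3. the tube leans in the free place of the slanted rack, foot down, let go (distance between sample and place below 0.012 m and angle between sample's own z axis and vertical between 0.65 and 0.92 rad and contact force between the fingers and sample below 0.1 N), for 0.2 s.
4. the tube stands at the bottom of the sleeve, keeper open, switch off (all of step 2 and horizontal distance between sample and seat below 0.005 m and z of sample in the frame of seat below 0.004 m and angle between sample's own z axis and vertical below 0.1 rad), for 0.2 s.
5. the keeper is shut over the tube, the switch still off (horizontal distance between sample and seat below 0.005 m and z of sample in the frame of seat below 0.004 m and angle between sample's own z axis and vertical below 0.1 rad and value of joint keeper below 0.1 rad and value of joint switch above 0.8 rad), for 0.2 s.
At the end, for the whole second after the job is handed in: The tube stands cap up at the bottom of the sleeve (foot within 5 mm of the bore's axis and 4 mm of its floor, within 0.1 rad of vertical), released and at rest; the keeper is shut (below 0.1 rad) and the switch on (below 0.1 rad) (horizontal distance between sample and seat below 0.005 m and z of sample in the frame of seat below 0.004 m and angle between sample's own z axis and vertical below 0.1 rad and value of joint each of keeper, switch below 0.1 rad and contact force between the fingers and sample below 0.1 N and linear speed of sample below 0.02 m/s and angular speed of sample below 0.3 rad/s); the robot touches nothing.
It fails at once if a bystander (cup, bottle, tape, syringe, swab pack, stamp, tumbler, marker) is pushed away by more than 30 mm (distance of any of sample_cup, reagent, tape, syringe, swab_pack, stamp, tumbler, pen from where it was at the start of the episode above 0.03 m).
It also fails if it takes over 72 s, if anything falls off the work surface, if the arm or the gripper's body presses on something with over 40 N, if the wrist force passes 120 N, or if a joint passes its speed limit or range.

### The arm

A 6-joint arm with a two-finger parallel gripper is mounted at the origin on a cart in front of the work surface, level with it; the furniture and walls round the work are solid. World frame = base frame: x ahead of the robot, y to its left, z up, the work surface at z = 0. Lengths are in m, angles in degrees, forces in N, time in s.
With the tool pointing down it reaches from about 0.325 to 1 m from the base axis. Payload 5.1 kg.
Tool frame: the origin (TCP) lies midway between the tips of the shut fingers; the grasp point (between the pads) lies tcp_to_grasp behind it (tcp_to_grasp is the distance from the TCP to the grasp point, in m); z points along the fingers, y is the line along which they close (so a half turn about z gives the same grasp; the last joint's range is limited). The gripper opens to 85 mm and grips with 20 to 120 N. Pads are 22 mm wide; open, the fingers measure 114 mm over their backs; the gripper's body (76 mm by 85 mm) begins 54 mm behind the grasp point. The pads swing forward as they close: fully open they stand 13 mm farther back than shut.
Start: joints at [60.871, 7.093, 94.555, -0, 78.352, -4.733], TCP at [0.269, 0.592, 0.231] pointing down, gripper open.
Joint ranges: [-149.61, 149.61], [-58.7, 133.49], [1.44, 155.28], [-77.14, 257.14], [18.33, 153.61], [-166.67, 166.67]. Speed limits (degrees/s): [147.25, 147.25, 180, 180, 180, 180].

### API

Orientations are given as a 3x3 rotation matrix whose columns are the frame's x, y, z axes.
In Python, from workcell import sense, camera, hand_in, regions_of, tip_of, tcp_to_grasp gives the robot as it stands.
- The arm moves only by the tool jog_arm, never from a script. Its argument "increments" is a list of rows, each an object of numbers: "gripper": the opening in per cent of the stroke, from 0 (shut) to 100 (fully open); "tx", "ty", "tz": the shift along the world's x, y, z in m; "ax", "ay", "az": the turn, a rotation vector about the world's x, y, z in degrees. A call has 1 to 8 rows; each row shifts and turns the commanded pose from where the row before left it; what a row does not reach is not made up. A row lasts 1/8 s, in which the tool goes at most 62.5 mm and 10.7 degrees, less where a joint would pass 70% of its speed; a pose out of reach is approached as far as the arm can. A call is refused whole if a number of a shift passes 0.0625 or a number of a turn 10.7, either way. A call with a gripper value outside its range is refused whole. The fingers move at their own pace and stop on an object; "newtons" is the grip in N (left out, the last holds). Time passes only in rows, so rows that do not move let the fingers close. It gives the time, the measured TCP pose, the force, the opening and the grip force at its end, in the units of the state.
- sense(): the state, without advancing time (a new reading comes with each control period).
- camera(name): name is "scene" or "top" or "wrist"; returns a dict with "image" (480x640x3 uint8, red, green, blue), "mtx" (3x3 intrinsics, pixels), "view" (4x4, takes a point from world to camera coordinates). Camera axes: x right, y up, looking along -z (the intrinsics and any distortion apply to the point x, -y, -z); pixel columns grow to the right and rows downward; lengths in m; the calibration is good to about 2 mm. A picture is of the moment at which its call begins. There is no depth.
- hand_in(): hands the job in; it is judged then, once.
Trained networks look in the newest picture that a camera, given by its name, has taken for a name from the list of things; names that differ only in an ending like _2 or _b are one class to them, and where a whole thing is asked for, a point or a joint stands for the part that bears it (a point fixed in the world has none). Each returns a list of dicts, best first, with "conf" (0 to 1); they miss things now and then, are a little off and sometimes report something else, mostly with a low value. They report only what shows in the picture. A call takes as long as a camera call. They do not tell look-alikes from the thing itself.
- regions_of(name, camera): "region" (480x640 bool, what is visible of it) and "rect" ([left, top, right, bottom] in pixels, round what is visible of it).
- tip_of(name, camera): "position" ([column, row] in pixels: a listed point, or the origin of a listed thing).
The state is a dict: "time_s": time; "joint_positions": joint angles; "joint_velocities": joint speeds; "effort": joint torques, N m; "tcp_pos": TCP position; "ee_rot": TCP orientation; "ft_force": force on the tool from outside, world axes, zero at the start; "ft_torque": the same for the moment, N m; "width": finger opening in m; "grip_force": force on a finger pad.
Only numpy, scipy, OpenCV 4.12 (cv2) and the standard library are available. Lean on these libraries where they do the work, as an engineer would, in place of code of your own. Each camera call takes 0.05 s, during which the arm holds its last target. There are 200 camera calls.

## Working session

There is one attempt and no reset: what is moved stays moved. The work goes in short steps, Python scripts to look and compute and a tool call to move; the robot and the scene stay as the last step left them, time stands still between calls to the robot, and variables do not carry over. Pictures are saved under pics/ and viewed, at most 10 in all, crops included, and the job is handed in when it is done.

Besides the shell and the picture viewer there is one more tool, called after "Request:" as a command line: name --argument value ..., lists and objects as JSON in quotes. jog_arm: Moves the arm, as the interface text tells. Its arguments: {"type":"object","properties":{"increments":{"type":"array","items":{"type":"object","properties":{"gripper":{"type":"number"},"tx":{"type":"number"},"ty":{"type":"number"},"tz":{"type":"number"},"ax":{"type":"number"},"ay":{"type":"number"},"az":{"type":"number"}}}},"newtons":{"type":"number"}},"required":["increments"]}

```bash
mkdir -p pics; ls; cat > h.py <<'E'
import numpy as np, cv2
from workcell import *
def save(c,f): cv2.imwrite(f,c["image"][:,:,::-1])
def ray(c,px):
    K,V=c["mtx"],c["view"]; d=np.linalg.inv(K)@[px[0],px[1],1.]; d=np.array([d[0],-d[1],-d[2]])
    R,t=V[:3,:3],V[:3,3]; return -R.T@t, R.T@d
def at_z(c,px,z):
    o,d=ray(c,px); return o+d*(z-o[2])/d[2]
def proj(c,P):
    p=c["view"]@np.append(P,1.); q=c["mtx"]@[p[0],-p[1],-p[2]]; return q[:2]/q[2]
E
python3 - <<'E'
from h import *
s=sense();print(s["tcp_pos"],s["width"],tcp_to_grasp,s["time_s"]);np.set_printoptions(precision=3,suppress=True)
ims=[]
for n in("scene","top"):
    c=camera(n); print(n,{k:v for k,v in c.items() if k!="image"}); ims.append(c)
    save(c,f"pics/{n}0.png")
    for t in["sample","stand","seat","keeper_pivot","keeper_knob","switch_pivot","switch_tip","rack","place"]:
        print(t,[(np.round(r["position"],1).tolist(),round(r["conf"],2)) for r in tip_of(t,n)][:4])
    for t in ["sample","rack","stand"]:
        print(t,[(np.round(r["rect"]).tolist(),round(r["conf"],2)) for r in regions_of(t,n)][:4])
E
```

```text
pics
[0.26821304 0.59141074 0.23005698] 0.08540319099469265 0.0187 0.0
scene {'mtx': array([[453.34 ,   0.   , 326.033],
       [  0.   , 453.34 , 241.007],
       [  0.   ,   0.   ,   1.   ]]), 'view': array([[ 0.611, -0.792, -0.003, -0.231],
       [ 0.471,  0.36 ,  0.805, -0.426],
       [-0.637, -0.493,  0.593, -0.63 ],
       [ 0.   ,  0.   ,  0.   ,  1.   ]])}
sample [([181.7, 247.8], 0.5), ([250.0, 263.4], 0.47)]
stand [([439.0, 325.8], 0.58), ([389.3, 243.1], 0.48)]
seat [([419.5, 310.3], 0.64)]
keeper_pivot []
keeper_knob [([422.4, 269.3], 0.55), ([325.1, 277.7], 0.48)]
switch_pivot [([465.3, 338.2], 0.95), ([472.9, 320.9], 0.29)]
switch_tip []
rack [([323.4, 274.8], 0.59), ([439.1, 329.7], 0.52), ([252.9, 326.6], 0.24)]
place [([324.0, 281.3], 0.97)]
sample [([254.0, 244.0, 279.0, 267.0], 0.47), ([291.0, 239.0, 356.0, 298.0], 0.29)]
rack [([295.0, 237.0, 356.0, 298.0], 0.63), ([253.0, 244.0, 279.0, 268.0], 0.17)]
stand [([372.0, 258.0, 515.0, 387.0], 0.96)]
top {'mtx': array([[446.738,   0.   , 321.859],
       [  0.   , 446.738, 241.262],
       [  0.   ,   0.   ,   1.   ]]), 'view': array([[ 0.016, -1.   ,  0.012,  0.144],
       [ 0.996,  0.016,  0.085, -0.594],
       [-0.085,  0.011,  0.996, -0.977],
       [ 0.   ,  0.   ,  0.   ,  1.   ]])}
sample [([241.9, 277.2], 0.77), ([160.8, 302.6], 0.54)]
stand [([442.3, 235.3], 0.76)]
seat []
keeper_pivot [([429.6, 204.3], 0.58)]
keeper_knob [([431.6, 227.6], 0.76)]
switch_pivot [([476.4, 247.9], 0.96)]
switch_tip [([306.6, 190.4], 0.69), ([478.0, 245.9], 0.64), ([346.4, 342.6], 0.42)]
rack [([475.9, 248.6], 0.65), ([309.0, 238.5], 0.6)]
place [([325.4, 252.8], 0.97)]
sample [([241.0, 240.0, 251.0, 278.0], 0.73), ([160.0, 302.0, 200.0, 315.0], 0.72), ([322.0, 109.0, 358.0, 169.0], 0.68)]
rack [([285.0, 216.0, 342.0, 264.0], 0.88), ([473.0, 244.0, 486.0, 253.0], 0.5)]
stand [([386.0, 192.0, 506.0, 279.0], 0.56), ([325.0, 168.0, 354.0, 198.0], 0.55)]
```

```bash
python3 - <<'E'
import cv2
i=cv2.imread("pics/top0.png")
cv2.imwrite("pics/topc.png",cv2.resize(i[170:320,130:530],None,fx=2,fy=2,interpolation=cv2.INTER_CUBIC))
E
```

```text
(no output)
```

View pics/top0.png

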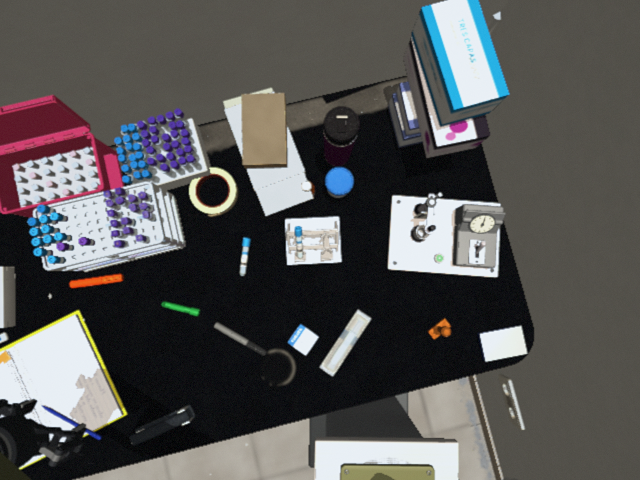

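View pics/topc.png

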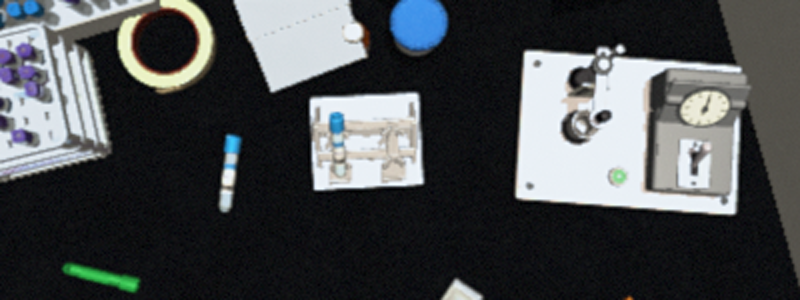

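View pics/scene0.png

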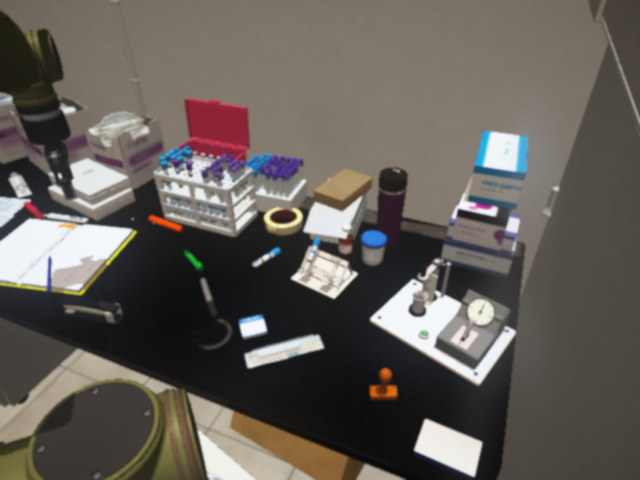

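The sample is the blue-capped tube at (245,256) in the top view: cap at (246,240), foot at (243,276). The green look-alike is the marker-shaped one at (181,308). The blue-capped tube fits because it lies alone just left of the rack. The stand's plate corners are at (392,196), (389,270) and (498,276). The free rack place is on the right at (325,250), and the enlarged crop agrees with all of this.

```bash
python3 - <<'E'
from h import *
from scipy.optimize import least_squares
np.set_printoptions(precision=4,suppress=True)
T=camera("top");S=camera("scene")
foot=at_z(T,(242,277.2),.0084);cap=at_z(T,(246.5,238.5),.0084);print("sample",foot,cap,np.linalg.norm(cap-foot))
def fit(obs,x0):
    def f(q):
        a=q[2];R=np.array([[np.cos(a),-np.sin(a),0],[np.sin(a),np.cos(a),0],[0,0,1]])
        return np.concatenate([proj(c,R@np.array(P)+[q[0],q[1],0])-px for c,P,px in obs])
    r=least_squares(f,x0,loss="soft_l1");print(r.x[:2],np.degrees(r.x[2]),np.round(r.fun.reshape(-1,2),1).tolist());return r.x
fit([(T,(.085,.125,.016),(392.5,196)),(T,(-.085,.125,.016),(389,269.5)),(T,(-.085,-.125,.016),(498.5,276.5)),
 (T,(-.034,-.062,.052),(476.4,247.9)),(S,(-.034,-.062,.052),(465.3,338.2)),(S,(0,.06,.02),(419.5,310.3)),
 (T,(.055,.06,.11),(429.6,204.3)),(T,(0,.06,.129),(431.6,227.6))],[.6,-.15,0])
fit([(T,(-.04,-.03,.03),(325.4,252.8)),(S,(-.04,-.03,.03),(324,281.3)),
 (T,(.0525,.062,0),(285,218)),(T,(.0525,-.062,0),(339,217)),(T,(-.0525,.062,0),(287,265)),(T,(-.0525,-.062,0),(342,262))],[.6,.1,0])
for n in["stamp","swab_pack","syringe","sample_cup","reagent","tumbler"]:
    t=tip_of(n,"top")
    if t: print(n,at_z(T,t[0]["position"],0),t[0]["conf"])
E
```

```text
sample [0.5085 0.3325 0.0084] [0.5963 0.3249 0.0084] 0.08814234482306206
[ 0.6097 -0.1266] -2.430607518189083 [[-0.3, -0.6], [-0.2, 0.4], [0.9, -0.2], [1.5, 3.2], [-0.4, -2.7], [-2.4, -1.5], [0.9, -1.2], [0.3, 0.8]]
[0.5953 0.174 ] 3.258559758250882 [[1.6, 3.8], [0.7, -1.6], [0.1, 0.8], [-0.1, -0.4], [-0.3, -0.7], [-1.1, 0.1]]
stamp [ 0.398  -0.1131  0.    ] 0.72
swab_pack [0.3654 0.1856 0.    ] 0.71
syringe [0.3739 0.0985 0.    ] 0.86
sample_cup [0.72   0.1231 0.    ] 0.82
reagent [0.7088 0.192  0.    ] 0.49
tumbler [0.798  0.1154 0.    ] 0.63
```

```bash
python3 - <<'E'
from h import *
np.set_printoptions(precision=3,suppress=True)
s=sense();print(s["ee_rot"],s["tcp_pos"])
c=camera("wrist");V=c["view"];o=-V[:3,:3].T@V[:3,3];R=s["ee_rot"]
print("cam in tool",R.T@(o-s["tcp_pos"]),"look in tool",R.T@(-V[2,:3]),"up",R.T@V[1,:3],c["mtx"][0])
E
```

```text
[[-0.911  0.413 -0.   ]
 [ 0.413  0.911 -0.   ]
 [ 0.    -0.    -1.   ]] [0.268 0.592 0.231]
cam in tool [ 0.079 -0.001 -0.145] look in tool [-0.309  0.     0.951] up [0.951 0.001 0.309] [401.552   0.    317.973]
```

Request:
jog_arm --increments '[{"tx": 0.023, "ty": -0.062, "az": 7.4, "gripper": 42}, {"tx": 0.023, "ty": -0.062, "az": 7.4}, {"tx": 0.023, "ty": -0.062, "az": 7.2}, {"tx": 0.023, "ty": -0.062}, {"tx": 0.023, "ty": -0.062}, {"tx": 0.023, "ty": -0.062}, {"tx": 0.023, "ty": -0.062}, {"tx": 0.023, "ty": -0.062}]'

```text
invalid input at $.increments[0]: expected keys gripper, tx, ty, tz, ax, ay, az
```

Request:
jog_arm --increments '[{"tx": 0.023, "ty": -0.062}, {"tx": 0.023, "ty": -0.062}, {"tx": 0.023, "ty": -0.062}, {"tx": 0.023, "ty": -0.062}, {}, {}]'

```text
invalid input at $.increments[0]: expected keys gripper, tx, ty, tz, ax, ay, az
```

```bash
python3 - <<'E'
from h import *
np.set_printoptions(precision=3,suppress=True)
s=sense();print(s["ee_rot"],s["tcp_pos"],s["width"],s["time_s"],s["joint_positions"])
c=camera("wrist");save(c,"pics/w1.png")
for t in["stand","seat","keeper_pivot","keeper_knob","switch_pivot","switch_tip"]:
    print(t,[(np.round(r["position"],1).tolist(),round(r["conf"],2)) for r in tip_of(t,"wrist")][:4])
x,y,a=.6097,-.1266,np.radians(-2.43);R=np.array([[np.cos(a),-np.sin(a),0],[np.sin(a),np.cos(a),0],[0,0,1]])
for n,P in dict(seat=(0,.06,.02),mouth=(0,.06,.062),piv=(.055,.06,.11),knob=(0,.06,.129),sw=(-.034,-.062,.052),tip=(-.034+.0144,-.062,.0817)).items():
    W=R@np.array(P)+[x,y,0];print(n,W,proj(c,W))
E
```

```text
[[-0.911  0.413 -0.   ]
 [ 0.413  0.911  0.   ]
 [ 0.     0.    -1.   ]] [0.268 0.592 0.231] 0.0855663800677709 1.75 [60.871  7.094 94.554  0.001 78.352 -4.733]
stand []
seat []
keeper_pivot []
keeper_knob []
switch_pivot []
switch_tip []
seat [ 0.612 -0.067  0.02 ] [-18.887 620.181]
mouth [ 0.612 -0.067  0.062] [-45.565 661.057]
piv [ 0.667 -0.069  0.11 ] [-50.979 741.519]
knob [ 0.612 -0.067  0.129] [-98.141 741.613]
sw [ 0.573 -0.187  0.052] [-133.413  657.746]
tip [ 0.587 -0.188  0.082] [-151.051  696.183]
```

View pics/w1.png

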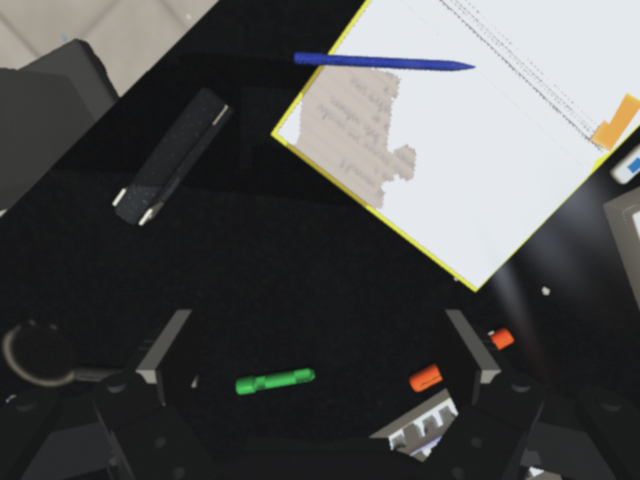

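Request:
jog_arm --increments '[{"tx": 0.027, "ty": -0.061, "tz": 0, "ax": 0, "ay": 0, "az": 7.4, "gripper": 42}, {"tx": 0.027, "ty": -0.061, "tz": 0, "ax": 0, "ay": 0, "az": 7.4, "gripper": 42}, {"tx": 0.027, "ty": -0.061, "tz": 0, "ax": 0, "ay": 0, "az": 7.2, "gripper": 42}, {"tx": 0.027, "ty": -0.061, "tz": 0, "ax": 0, "ay": 0, "az": 0, "gripper": 42}, {"tx": 0.027, "ty": -0.061, "tz": 0, "ax": 0, "ay": 0, "az": 0, "gripper": 42}, {"tx": 0.027, "ty": -0.061, "tz": 0, "ax": 0, "ay": 0, "az": 0, "gripper": 42}, {"tx": 0.028, "ty": -0.061, "tz": 0, "ax": 0, "ay": 0, "az": 0, "gripper": 42}, {"tx": 0.028, "ty": -0.061, "tz": 0, "ax": 0, "ay": 0, "az": 0, "gripper": 42}]'

```text
time_s: 3.1
tcp_pos: [0.473, 0.1335, 0.2318]
ee_rot: [[-0.999, 0.042, 0.001], [0.042, 0.999, 0.0], [-0.001, 0.0, -1.0]]
ft_force: [1.0, 0.2, 0.4]
width: 0.0359
grip_force: 0.0
```

Request:
jog_arm --increments '[{"tx": 0.028, "ty": -0.061, "tz": 0, "ax": 0, "ay": 0, "az": 0, "gripper": 42}, {"tx": 0.028, "ty": -0.061, "tz": 0, "ax": 0, "ay": 0, "az": 0, "gripper": 42}, {"tx": 0.028, "ty": -0.061, "tz": 0, "ax": 0, "ay": 0, "az": 0, "gripper": 42}, {"tx": 0.028, "ty": -0.061, "tz": 0, "ax": 0, "ay": 0, "az": 0, "gripper": 42}, {"tx": 0, "ty": 0, "tz": 0, "ax": 0, "ay": 0, "az": 0, "gripper": 42}, {"tx": 0, "ty": 0, "tz": 0, "ax": 0, "ay": 0, "az": 0, "gripper": 42}]'

```text
time_s: 3.85
tcp_pos: [0.5765, -0.0917, 0.2311]
ee_rot: [[-0.999, 0.042, -0.001], [0.042, 0.999, 0.001], [0.001, 0.001, -1.0]]
ft_force: [-0.7, 0.1, 0.1]
width: 0.0357
grip_force: 0.0
```

```bash
python3 - <<'E'
from h import *
np.set_printoptions(precision=3,suppress=True)
s=sense();print(s["ee_rot"],s["tcp_pos"],s["width"],s["time_s"],s["joint_positions"])
c=camera("wrist");save(c,"pics/w2.png")
for t in["seat","keeper_knob","switch_pivot","switch_tip"]:
    print(t,[(np.round(r["position"],1).tolist(),round(r["conf"],2)) for r in tip_of(t,"wrist")][:4])
x,y,a=.6097,-.1266,np.radians(-2.43);R=np.array([[np.cos(a),-np.sin(a),0],[np.sin(a),np.cos(a),0],[0,0,1]])
for n,P in dict(seat=(0,.06,.02),mouth=(0,.06,.062),piv=(.055,.06,.11),knob=(0,.06,.129),sw=(-.034,-.062,.052),tip=(-.034+.0144,-.062,.0817)).items():
    W=R@np.array(P)+[x,y,0];print(n,W,proj(c,W))
E
```

```text
[[-0.999  0.042 -0.001]
 [ 0.042  0.999  0.001]
 [ 0.001  0.001 -1.   ]] [ 0.577 -0.092  0.231] 0.03569146695623864 3.85 [ -14.32    -1.19   103.189    0.025   78.043 -101.893]
seat [([344.9, 231.3], 0.84)]
keeper_knob [([361.2, 286.8], 0.73)]
switch_pivot [([201.3, 204.5], 0.63)]
switch_tip [([192.8, 231.0], 0.75), ([595.4, 200.3], 0.44)]
seat [ 0.612 -0.067  0.02 ] [347.532 233.361]
mouth [ 0.612 -0.067  0.062] [351.102 248.783]
piv [ 0.667 -0.069  0.11 ] [354.319 338.476]
knob [ 0.612 -0.067  0.129] [358.983 282.833]
sw [ 0.573 -0.187  0.052] [203.875 206.211]
tip [ 0.587 -0.188  0.082] [195.123 233.733]
```

View pics/w2.png

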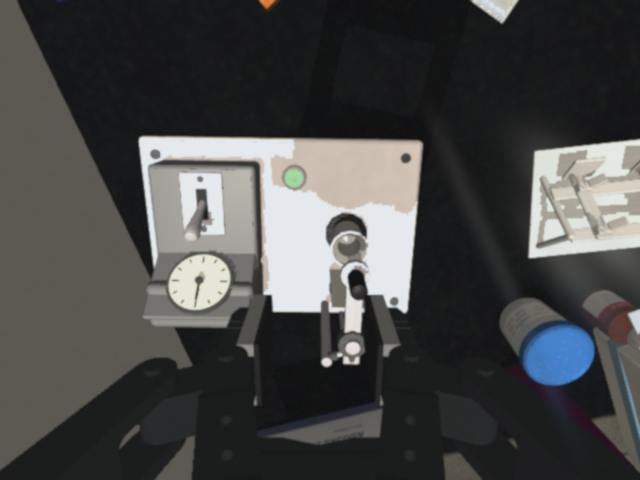

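The wrist picture shows the sleeve at (348,240), the keeper shut with its knob at (358,283) and its pivot at (351,346), and the lever leaning rearwards with its tip at (193,231). I'll refine the stand pose from this picture.

```bash
cat >> h.py <<'E'
from scipy.optimize import least_squares
def Rz(a): return np.array([[np.cos(a),-np.sin(a),0],[np.sin(a),np.cos(a),0],[0,0,1]])
def fit(obs,x0):
    f=lambda q:np.concatenate([proj(c,Rz(q[2])@np.array(P)+[q[0],q[1],0])-px for c,P,px in obs])
    r=least_squares(f,x0,loss="soft_l1");print(r.x[:2],np.degrees(r.x[2]),np.round(r.fun.reshape(-1,2),1).tolist());return r.x
E
python3 - <<'E'
from h import *
np.set_printoptions(precision=4,suppress=True)
c=camera("wrist")
g=cv2.cvtColor(c["image"],cv2.COLOR_RGB2GRAY)
q=fit([(c,(-.085,-.125,.016),(139,137)),(c,(-.085,.125,.016),(422,142)),(c,(.085,.125,.016),(407,313)),(c,(0,.06,.02),(344.9,231.3)),(c,(-.034,-.062,.052),(201.3,204.5)),(c,(0,.06,.143),(358,282)),(c,(.055,.06,.115),(351,346)),(c,(-.034+.0144,-.062,.0817),(192.8,231))],[.61,-.127,-.04])
for n,P in dict(seat=(0,.06,.02),piv=(.055,.06,.11),knob=(0,.06,.129),sw=(-.034,-.062,.052),tip=(-.034+.0144,-.062,.0817)).items():
    print(n,Rz(q[2])@np.array(P)+[q[0],q[1],0])
E
```

```text
[ 0.6091 -0.1274] -3.071196035888229 [[-2.4, -0.4], [0.5, -1.7], [-0.3, 0.1], [0.4, 1.9], [0.7, -0.3], [-0.2, 9.9], [0.1, -4.1], [0.0, 0.6]]
seat [ 0.6123 -0.0675  0.02  ]
piv [ 0.6672 -0.0705  0.11  ]
knob [ 0.6123 -0.0675  0.129 ]
sw [ 0.5718 -0.1875  0.052 ]
tip [ 0.5862 -0.1883  0.0817]
```

Request:
jog_arm --increments '[{"tx": 0.003, "ty": -0.033, "tz": -0.03, "ax": 0, "ay": 0, "az": 0, "gripper": 42}, {"tx": 0.003, "ty": -0.033, "tz": -0.03, "ax": 0, "ay": 0, "az": 0, "gripper": 42}, {"tx": 0.002, "ty": -0.03, "tz": -0.03, "ax": 0, "ay": 0, "az": 0, "gripper": 42}, {"tx": 0, "ty": 0, "tz": -0.03, "ax": 0, "ay": 0, "az": 0, "gripper": 42}, {"tx": 0, "ty": 0, "tz": 0, "ax": 0, "ay": 0, "az": 0, "gripper": 42}]'

```text
time_s: 4.78
tcp_pos: [0.5826, -0.1866, 0.1083]
ee_rot: [[-0.999, 0.042, -0.006], [0.042, 0.999, 0.003], [0.006, 0.002, -1.0]]
ft_force: [0.3, 0.3, -0.4]
width: 0.0357
grip_force: 0.0
```

Request:
jog_arm --increments '[{"tx": 0.001, "ty": 0, "tz": -0.02, "ax": 0, "ay": 0, "az": 0, "gripper": 42}, {"tx": 0.001, "ty": 0, "tz": -0.02, "ax": 0, "ay": 0, "az": 0, "gripper": 42}, {"tx": 0, "ty": 0, "tz": 0, "ax": 0, "ay": 0, "az": 0, "gripper": 5}, {"tx": 0, "ty": 0, "tz": 0, "ax": 0, "ay": 0, "az": 0, "gripper": 5}, {"tx": 0, "ty": 0, "tz": 0, "ax": 0, "ay": 0, "az": 0, "gripper": 5}]' --newtons 20

```text
time_s: 5.4
tcp_pos: [0.5858, -0.1878, 0.0704]
ee_rot: [[-0.999, 0.042, -0.002], [0.042, 0.999, 0.0], [0.002, 0.0, -1.0]]
ft_force: [-1.1, -2.8, -6.8]
width: 0.0101
grip_force: 19.4
```

Request:
jog_arm --increments '[{"tx": -0.008, "ty": 0, "tz": 0.002, "ax": 0, "ay": 0, "az": 0, "gripper": 5}, {"tx": -0.008, "ty": 0, "tz": 0.001, "ax": 0, "ay": 0, "az": 0, "gripper": 5}, {"tx": -0.008, "ty": 0, "tz": -0.001, "ax": 0, "ay": 0, "az": 0, "gripper": 5}, {"tx": -0.007, "ty": 0, "tz": -0.002, "ax": 0, "ay": 0, "az": 0, "gripper": 5}, {"tx": 0, "ty": 0, "tz": 0, "ax": 0, "ay": 0, "az": 0, "gripper": 5}]'

```text
time_s: 6.02
tcp_pos: [0.5553, -0.1864, 0.0714]
ee_rot: [[-0.999, 0.042, 0.001], [0.042, 0.999, 0.002], [-0.001, 0.002, -1.0]]
ft_force: [2.5, 6.0, -6.0]
width: 0.0099
grip_force: 19.6
```

Request:
jog_arm --increments '[{"tx": 0, "ty": 0, "tz": 0, "ax": 0, "ay": 0, "az": 0, "gripper": 42}, {"tx": 0, "ty": 0, "tz": 0, "ax": 0, "ay": 0, "az": 0, "gripper": 42}, {"tx": 0, "ty": 0, "tz": 0.03, "ax": 0, "ay": 0, "az": 0, "gripper": 42}, {"tx": 0, "ty": 0, "tz": 0.035, "ax": 0, "ay": 0, "az": 0, "gripper": 42}, {"tx": 0.01, "ty": 0.02, "tz": 0.03, "ax": 0, "ay": 0, "az": 0, "gripper": 42}, {"tx": 0.017, "ty": 0.033, "tz": 0, "ax": 0, "ay": 0, "az": 0, "gripper": 42}, {"tx": 0.017, "ty": 0.033, "tz": 0, "ax": 0, "ay": 0, "az": 0, "gripper": 42}, {"tx": 0.013, "ty": 0.033, "tz": 0, "ax": 0, "ay": 0, "az": 0, "gripper": 42}]'

```text
time_s: 7.02
tcp_pos: [0.6137, -0.0684, 0.1677]
ee_rot: [[-0.999, 0.042, 0.002], [0.042, 0.999, -0.001], [-0.002, -0.001, -1.0]]
ft_force: [-0.1, 0.3, -1.6]
width: 0.0361
grip_force: 0.0
```

```bash
python3 - <<'E'
from h import *
np.set_printoptions(precision=4,suppress=True)
s=sense();print(s["tcp_pos"],s["time_s"],s["width"])
c=camera("wrist")
for t in["keeper_knob","switch_tip","keeper_pivot"]:
    print(t,[(np.round(r["position"],1).tolist(),round(r["conf"],2)) for r in tip_of(t,"wrist")][:3])
a=np.radians(-3.07);L=lambda P:Rz(a)@np.array(P)+[.6091,-.1274,0]
print("off tip at",proj(c,L((-.034-.0144,-.062,.0817))),"on",proj(c,L((-.034+.0144,-.062,.0817))),"knob",proj(c,L((0,.06,.129))),proj(c,L((0,.06,.143))))
save(c,"pics/w3.png")
E
```

```text
[ 0.6137 -0.0684  0.1677] 7.025 0.03613839584027364
keeper_knob [([319.5, 270.9], 0.77)]
switch_tip [([102.6, 155.7], 0.63)]
keeper_pivot [([318.9, 345.7], 0.59)]
off tip at [107.4887 156.3019] on [114.9479 205.6433] knob [321.8404 269.9807] [322.0891 281.9572]
```

View pics/w3.png

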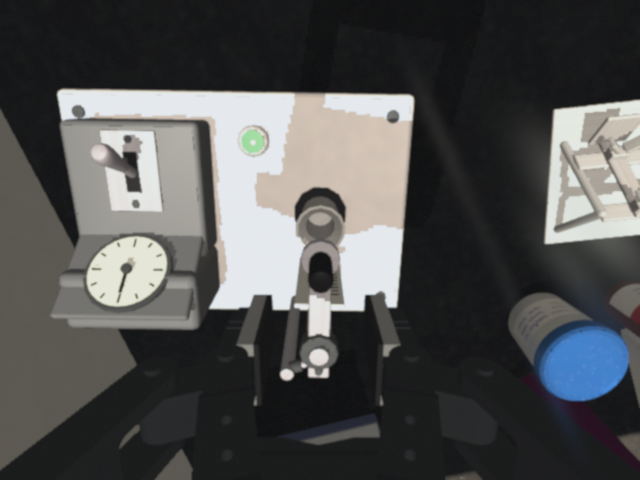

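Request:
jog_arm --increments '[{"tx": 0, "ty": 0.001, "tz": -0.023, "ax": 0, "ay": 0, "az": 0, "gripper": 42}, {"tx": -0.001, "ty": 0, "tz": -0.022, "ax": 0, "ay": 0, "az": 0, "gripper": 42}, {"tx": 0, "ty": 0, "tz": 0, "ax": 0, "ay": 0, "az": 0, "gripper": 5}, {"tx": 0, "ty": 0, "tz": 0, "ax": 0, "ay": 0, "az": 0, "gripper": 5}, {"tx": 0, "ty": 0, "tz": 0, "ax": 0, "ay": 0, "az": 0, "gripper": 5}]'

```text
time_s: 7.85
tcp_pos: [0.6106, -0.0674, 0.1206]
ee_rot: [[-0.999, 0.042, -0.003], [0.042, 0.999, 0.001], [0.003, 0.001, -1.0]]
ft_force: [-1.9, 3.8, -6.1]
width: 0.0109
grip_force: 22.3
```

Request:
jog_arm --increments '[{"tx": 0.003, "ty": 0.014, "tz": 0, "ax": 0, "ay": 0, "az": 0, "gripper": 5}, {"tx": 0.006, "ty": 0.013, "tz": 0, "ax": 0, "ay": 0, "az": 0, "gripper": 5}, {"tx": 0.009, "ty": 0.011, "tz": 0, "ax": 0, "ay": 0, "az": 0, "gripper": 5}, {"tx": 0.012, "ty": 0.008, "tz": 0, "ax": 0, "ay": 0, "az": 0, "gripper": 5}, {"tx": 0.014, "ty": 0.005, "tz": 0, "ax": 0, "ay": 0, "az": 0, "gripper": 5}, {"tx": 0.014, "ty": 0.001, "tz": 0, "ax": 0, "ay": 0, "az": 0, "gripper": 5}, {"tx": 0, "ty": 0, "tz": 0, "ax": 0, "ay": 0, "az": 0, "gripper": 5}]'

```text
time_s: 8.72
tcp_pos: [0.6713, -0.0156, 0.1216]
ee_rot: [[-0.999, 0.041, 0.001], [0.041, 0.999, 0.0], [-0.001, 0.0, -1.0]]
ft_force: [0.2, 0.5, -4.5]
width: 0.011
grip_force: 21.7
```

Request:
jog_arm --increments '[{"tx": 0, "ty": 0, "tz": 0, "ax": 0, "ay": 0, "az": 0, "gripper": 42}, {"tx": 0, "ty": 0, "tz": 0, "ax": 0, "ay": 0, "az": 0, "gripper": 42}, {"tx": 0, "ty": 0, "tz": 0.035, "ax": 0, "ay": 0, "az": 0, "gripper": 42}, {"tx": -0.02, "ty": 0.02, "tz": 0.03, "ax": 0, "ay": 0, "az": 0, "gripper": 42}, {"tx": -0.02, "ty": 0.045, "tz": 0.01, "ax": 0, "ay": 0, "az": 0, "gripper": 42}, {"tx": -0.015, "ty": 0.045, "tz": 0, "ax": 0, "ay": 0, "az": 0, "gripper": 42}, {"tx": -0.015, "ty": 0.045, "tz": 0, "ax": 0, "ay": 0, "az": 0, "gripper": 42}, {"tx": -0.015, "ty": 0.045, "tz": 0, "ax": 0, "ay": 0, "az": 0, "gripper": 42}]'

```text
time_s: 9.72
tcp_pos: [0.5847, 0.1856, 0.1979]
ee_rot: [[-0.999, 0.042, 0.003], [0.042, 0.999, 0.001], [-0.003, 0.001, -1.0]]
ft_force: [0.6, 0.9, 0.2]
width: 0.036
grip_force: 0.0
```

Request:
jog_arm --increments '[{"tx": -0.015, "ty": 0.045, "tz": 0, "ax": 0, "ay": 0, "az": 0, "gripper": 42}, {"tx": -0.005, "ty": 0.045, "tz": 0, "ax": 0, "ay": 0, "az": 0, "gripper": 42}, {"tx": -0.005, "ty": 0.045, "tz": 0, "ax": 0, "ay": 0, "az": 0, "gripper": 42}, {"tx": 0, "ty": 0, "tz": 0, "ax": 0, "ay": 0, "az": 0, "gripper": 42}]'

```text
time_s: 10.22
tcp_pos: [0.5595, 0.322, 0.1976]
ee_rot: [[-0.999, 0.038, 0.002], [0.038, 0.999, 0.002], [-0.002, 0.002, -1.0]]
ft_force: [-0.5, -1.0, -0.2]
width: 0.036
grip_force: 0.0
```

```bash
python3 - <<'E'
from h import *
np.set_printoptions(precision=4,suppress=True)
s=sense();print(s["tcp_pos"],s["time_s"],s["width"])
c=camera("wrist");save(c,"pics/w4.png")
for t in["sample","place","rack"]:
    for r in tip_of(t,"wrist")[:3]: print(t,np.round(r["position"],1),round(r["conf"],2),at_z(c,r["position"],dict(sample=.0084,place=.03,rack=0)[t]))
for r in regions_of("sample","wrist")[:3]:
    print(r["rect"],r["conf"]); y,x=np.nonzero(r["region"]);(m,sz,an)=cv2.minAreaRect(np.c_[x,y].astype(np.float32));b=cv2.boxPoints((m,sz,an))
    print(sz,[at_z(c,p,.0084)[:2] for p in b],at_z(c,m,.0084))
a=np.radians(-3.07);L=lambda P:Rz(a)@np.array(P)+[.6091,-.1274,0]
E
```

```text
[0.5595 0.322  0.1976] 10.225 0.03596082698266865
sample [557.5  46.5] 0.98 [0.4459 0.5076 0.0084]
sample [325.4 144.8] 0.66 [0.5121 0.3292 0.0084]
place [ 89.  210.8] 0.64 [0.5544 0.1379 0.03  ]
rack [152.7 243.5] 0.66 [0.594  0.1708 0.    ]
[307.4, 146.5, 333.6, 243.2] 0.79
(19.76482391357422, 100.3189468383789) [array([0.5963, 0.3119]), array([0.5105, 0.3226]), array([0.5125, 0.3386]), array([0.5985, 0.3292])] [0.5528 0.3258 0.0084]
[444.9, 12.6, 557.8, 49.5] 0.76
(114.82823944091797, 24.734546661376953) [array([0.4334, 0.4205]), array([0.4175, 0.4237]), array([0.438 , 0.5089]), array([0.4547, 0.5072])] [0.4357 0.4647 0.0084]
```

View pics/w4.png

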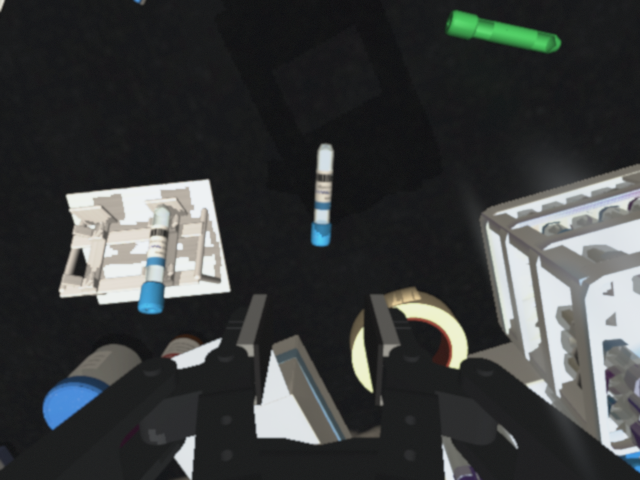

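The sample has its foot at (325,146) and its blue cap at (320,240), alone between the rack and the tape. The green look-alike is far off at (503,32). I'll grasp the sample near its cap.

Request:
jog_arm --increments '[{"tx": 0.006, "ty": 0, "tz": -0.035, "ax": 0, "ay": 0, "az": -4.2, "gripper": 42}, {"tx": 0.006, "ty": 0, "tz": -0.035, "ax": 0, "ay": 0, "az": 0, "gripper": 42}, {"tx": 0.006, "ty": 0.001, "tz": -0.035, "ax": 0, "ay": 0, "az": 0, "gripper": 42}, {"tx": 0.003, "ty": 0, "tz": -0.035, "ax": 0, "ay": 0, "az": 0, "gripper": 42}, {"tx": 0, "ty": 0, "tz": -0.03, "ax": 0, "ay": 0, "az": 0, "gripper": 42}, {"tx": 0, "ty": 0, "tz": -0.01, "ax": 0, "ay": 0, "az": 0, "gripper": 42}, {"tx": 0, "ty": 0, "tz": 0, "ax": 0, "ay": 0, "az": 0, "gripper": 42}]'

```text
time_s: 11.35
tcp_pos: [0.5808, 0.3195, 0.0161]
ee_rot: [[-0.993, 0.116, -0.001], [0.116, 0.993, -0.0], [0.001, -0.0, -1.0]]
ft_force: [0.3, -0.1, 0.6]
width: 0.0358
grip_force: 0.0
```

```bash
python3 - <<'E'
from h import *
np.set_printoptions(precision=4,suppress=True)
w=cv2.imread("pics/w4.png");c=camera("wrist")
s=sense();print(s["tcp_pos"])
for r in regions_of("sample","wrist")[:3]: print(r["rect"],r["conf"])
# view at w4: same tool offset; rebuild
R=np.array([[-.999,.038,.002],[.038,.999,.002],[-.002,.002,-1.]]);dR=R@s["ee_rot"].T
V=c["view"];o=-V[:3,:3].T@V[:3,3];o2=np.array([.5595,.322,.1976])+dR@(o-s["tcp_pos"])
W=np.eye(4);W[:3,:3]=V[:3,:3]@dR.T;W[:3,3]=-W[:3,:3]@o2;c2=dict(mtx=c["mtx"],view=W)
print(at_z(c2,(325.4,144.8),.0084))
for h in (0,.006):
  q=fit([(c2,(-.0525,-.062,h),(67,195)),(c2,(-.0525,.062,h),(211,179)),(c2,(.0525,.062,h),(230,291)),(c2,(-.04,-.03,.03),(89,210.8))],[.6,.17,.05])
  print(Rz(q[2])@[-.04,-.03,.03]+[q[0],q[1],0])
E
```

```text
[0.5815 0.32   0.0173]
[307.7, 129.3, 348.7, 341.5] 0.82
[0.5108 0.3283 0.0084]
[0.5928 0.1699] 3.306440153958547 [[0.8, -1.9], [-1.3, 0.3], [-0.1, -0.6], [0.3, 1.7]]
[0.5546 0.1377 0.03  ]
[0.5917 0.172 ] 3.5378869150936874 [[-1.3, -1.4], [-1.2, -0.1], [0.8, 0.8], [2.4, 0.4]]
[0.5536 0.1396 0.03  ]
```

Request:
jog_arm --increments '[{"tx": 0, "ty": 0.003, "tz": -0.007, "ax": 0, "ay": 0, "az": 0, "gripper": 42}, {"tx": 0, "ty": 0, "tz": -0.006, "ax": 0, "ay": 0, "az": 0, "gripper": 42}, {"tx": 0, "ty": 0, "tz": 0, "ax": 0, "ay": 0, "az": 0, "gripper": 5}, {"tx": 0, "ty": 0, "tz": 0, "ax": 0, "ay": 0, "az": 0, "gripper": 5}, {"tx": 0, "ty": 0, "tz": 0, "ax": 0, "ay": 0, "az": 0, "gripper": 5}]'

```text
time_s: 12.08
tcp_pos: [0.5808, 0.3233, 0.0035]
ee_rot: [[-0.993, 0.115, 0.0], [0.115, 0.993, 0.0], [-0.0, 0.0, -1.0]]
ft_force: [0.4, 0.2, 0.2]
width: 0.0155
grip_force: 22.0
```

Request:
jog_arm --increments '[{"tx": 0, "ty": 0, "tz": 0.03, "ax": 0, "ay": 0, "az": 0, "gripper": 5}, {"tx": 0, "ty": 0, "tz": 0.04, "ax": 0, "ay": 0, "az": 9.9, "gripper": 5}, {"tx": -0.003, "ty": -0.01, "tz": 0.04, "ax": 0.5, "ay": -9, "az": 0, "gripper": 5}, {"tx": -0.003, "ty": -0.03, "tz": 0.04, "ax": 0.5, "ay": -9, "az": 0, "gripper": 5}, {"tx": -0.003, "ty": -0.035, "tz": 0.035, "ax": 0.5, "ay": -9, "az": 0, "gripper": 5}, {"tx": -0.003, "ty": -0.035, "tz": 0, "ax": 0.5, "ay": -9, "az": 0, "gripper": 5}, {"tx": -0.003, "ty": -0.035, "tz": 0, "ax": 0.5, "ay": -9, "az": 0, "gripper": 5}, {"tx": 0, "ty": -0.035, "tz": 0, "ax": 0, "ay": 0, "az": 0, "gripper": 5}]'

```text
time_s: 13.08
tcp_pos: [0.5619, 0.1421, 0.184]
ee_rot: [[-0.708, -0.058, 0.703], [-0.044, 0.998, 0.039], [-0.705, -0.003, -0.71]]
ft_force: [0.5, -0.2, 0.3]
width: 0.0158
grip_force: 22.1
```

Request:
jog_arm --increments '[{"tx": 0, "ty": 0, "tz": 0, "ax": 0, "ay": 0, "az": 0, "gripper": 5}]'

```text
time_s: 13.2
tcp_pos: [0.5651, 0.1412, 0.188]
ee_rot: [[-0.705, -0.054, 0.707], [-0.039, 0.999, 0.037], [-0.708, -0.001, -0.706]]
ft_force: [0.1, 0.5, 1.0]
width: 0.0153
grip_force: 22.1
```

```bash
python3 - <<'E'
from h import *
np.set_printoptions(precision=4,suppress=True)
s=sense();print(s["tcp_pos"],s["time_s"],s["width"],s["joint_positions"]);R=s["ee_rot"];print(R)
c=camera("wrist");save(c,"pics/w5.png")
for t in["sample","place"]:
    for r in tip_of(t,"wrist")[:3]: print(t,np.round(r["position"],1),round(r["conf"],2),at_z(c,r["position"],.03))
f=s["tcp_pos"]+R@[.070,0,-.0049];print("foot pred",f,proj(c,f))
for P in [(.5545,.139,.03),(.557,.1417,.03)]:print(proj(c,P))
E
```

```text
[0.5651 0.1412 0.188 ] 13.2 0.015324111433925284 [ 11.6393 -21.7076 132.8743 -14.6794  24.805  -70.604 ]
[[-0.7052 -0.0536  0.707 ]
 [-0.0388  0.9986  0.0371]
 [-0.708  -0.0013 -0.7062]]
place [318.8  28.8] 0.82 [0.5562 0.1399 0.03  ]
foot pred [0.5122 0.1383 0.1419] [321.0302 129.2673]
[317.2962  25.9385]
[321.8656  30.2461]
```

View pics/w5.png

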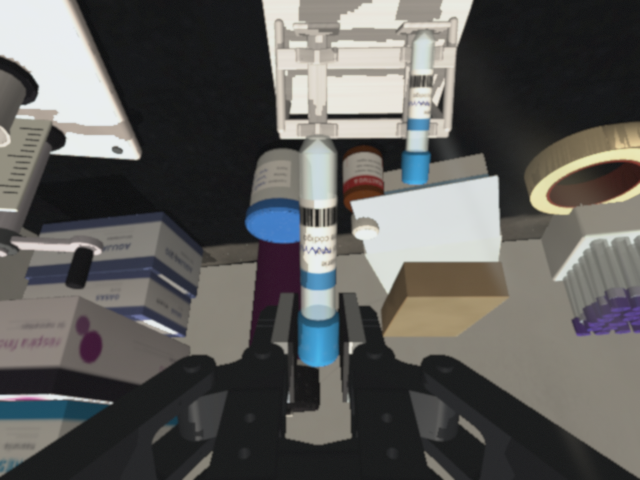

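The tube is held firmly, with its foot at (318,137) and the free place ahead at (319,29). Joint 5 is at 24.8°, close to its limit of 18.3°. I'll fit a simple arm model to choose a reachable wrist pose before I go lower.

```bash
cat > kin.py <<'E'
import numpy as np
from scipy.optimize import least_squares
from scipy.spatial.transform import Rotation as Ro
E=lambda a,x:Ro.from_euler(a,x,degrees=True).as_matrix()
def fk(j,p,sg):
    a,z0,L2,L3,L,d,e=p; R1=E('z',j[0]);R2=R1@E('y',j[1]);R3=R1@E('y',j[1]+j[2])
    R=R3@E('z',sg*j[3])@E('y',j[4])
    return R1@[a,d,z0]+R2@[0,0,L2]+R3@[e,0,L3]+R@[0,0,L],R
D=[([60.871,7.093,94.555,0,78.352],[.268,.592,.231],[0,0,-1]),([-14.32,-1.19,103.189,.025,78.043],[.577,-.092,.231],[-.001,.001,-1]),([11.6393,-21.7076,132.8743,-14.6794,24.805],[.5651,.1412,.188],[.707,.0371,-.7062])]
def ident():
    best=None
    for sg in(1,-1):
        r=least_squares(lambda p:np.concatenate([np.r_[fk(j,p,sg)[0]-x,.01*np.array([p[0],p[6]])] for j,x,z in D]),[0,.2,.46,.4,.25,.05,0])
        if best is None or r.cost<best[0]: best=(r.cost,r.x,sg)
    return best
c,P,SG=ident()
def ik(x,z,j0):
    f=lambda j:np.r_[fk(j,P,SG)[0]-x,.3*(fk(j,P,SG)[1][:,2]-z)]
    r=least_squares(f,j0,x_scale=10); return np.round(r.x,1),r.cost
E
python3 - <<'E'
from kin import *
print(c,np.round(P,3),SG)
for j,x,z in D: f=fk(j,P,SG);print(np.round(f[0]-x,4),np.round(f[1][:,2]-z,3))
ex=np.array([.998,.058,0]);ey=np.array([-.058,.998,0]);ez=np.array([0,0,1.])
u=(ex+ez)/2**.5;n=(ex-ez)/2**.5;p=np.array([.556,.140,.03]);j0=D[2][0]
for th in(0,20,30,40):
    t=np.radians(th);z=np.cos(t)*n-np.sin(t)*ey
    for back in(.06,0): print("rack",th,back,ik(p+.068*u+.0049*z-back*z,z,j0))
s=np.array([.6123,-.0675,.02])
for pit in(0,15,25,35,45):
  for yaw in (0,):
    t=np.radians(pit);z=np.array([np.sin(t),0,-np.cos(t)])
    for h in (.09,): print("seat",pit,ik(s+[0,0,.073]+.010*z,z,[-10,0,110,0,60]))
    g=np.radians(pit-45);z=np.sin(g)*ex-np.cos(g)*ez
    print("regrasp",pit-45,ik(p+.073*u+.010*z,z,[10,0,110,0,60]))
E
```

```text
4.410979566275176e-07 [0.007 0.212 0.45  0.604 0.272 0.054 0.035] 1
[ 0.0005 -0.0001  0.0001] [-0. -0.  0.]
[-0.0002  0.0002 -0.0001] [ 0. -0.  0.]
[-0.      0.0004 -0.    ] [ 0. -0. -0.]
rack 0 0.06 (array([ 11.3, -15.3, 135.8, -21.3,  15.7]), np.float64(1.1235680832570042e-09))
rack 0 0 (array([ 10.5,  -4.3, 131.7, -33.1,   9.4]), np.float64(1.1235575532463483e-09))
rack 20 0.06 (array([ 25.6,  -5.4, 129.2, -63.6,  39.4]), np.float64(1.401820511617768e-09))
rack 20 0 (array([ 21.5,   2.4, 126.6, -70.6,  34.4]), np.float64(1.4018205095626314e-09))
rack 30 0.06 (array([ 30.5,   1.8, 124.3, -66.9,  51.9]), np.float64(1.7556280036615705e-09))
rack 30 0 (array([ 25.6,   7.6, 122.6, -72.2,  46.9]), np.float64(1.7556312518852565e-09))
rack 40 0.06 (array([ 33.8,   9.5, 118.7, -67.8,  63.5]), np.float64(2.243965242929253e-09))
rack 40 0 (array([ 28.6,  13.5, 118.1, -72.1,  58.6]), np.float64(2.2439652430972673e-09))
seat 0 (array([-11.3,  10.3, 106.1,   0. ,  63.5]), np.float64(5.125206797491665e-20))
regrasp -45 (array([  7.2,  37.5,  79.3,   2.9, 108.2]), np.float64(1.123572510883185e-09))
seat 15 (array([-12.7,   2.9, 115.3,   4.4,  47.3]), np.float64(4.202534593329149e-18))
regrasp -30 (array([ 7.5, 28.9, 87.3,  2.1, 93.7]), np.float64(2.808720215775721e-10))
seat 25 (array([-13.7,  -1.3, 121.3,   9.8,  36.1]), np.float64(3.4687617586574523e-13))
regrasp -20 (array([ 7.7, 23.1, 93.2,  1.5, 83.7]), np.float64(6.149163565003214e-11))
seat 35 (array([-14.9,  -4.4, 126.9,  20.5,  24.9]), np.float64(7.64624491363981e-17))
regrasp -10 (array([ 8. , 17.5, 99.2,  0.8, 73.3]), np.float64(4.085783728298375e-12))
seat 45 (array([-16.1,  -6.1, 131.9,  48.1,  15.3]), np.float64(7.833376453867517e-17))
regrasp 0 (array([  8.3,  12.1, 105.4,   0. ,  62.6]), np.float64(2.673289627522906e-19))
```

```bash
python3 - <<'E'
from kin import *
np.set_printoptions(precision=4,suppress=True)
ex=np.array([.998,.058,0]);ey=np.array([-.058,.998,0]);ez=np.array([0,0,1.])
u=(ex+ez)/2**.5;n=(ex-ez)/2**.5;p=np.array([.556,.140,.03]);j0=D[2][0]
for th in(-10,-20,-25,-30):
    t=np.radians(th);z=np.cos(t)*n-np.sin(t)*ey; j=j0
    for x in (np.array([.5651,.1412,.188]),p+.068*u+.0049*z+[-.03,0,.06],p+.068*u+.0049*z): 
        j,c=ik(x,z,j);print(th,x,j,round(c,8))
print(u)
E
```

```text
-10 [0.5651 0.1412 0.188 ] [  4.4 -22.8 133.9  21.9  25.4] 0.0
-10 [0.5773 0.1438 0.1347] [  4.7 -15.9 134.7  29.9  18.4] 0.0
-10 [0.6073 0.1438 0.0747] [  4.3  -4.8 132.5  52.5  11.7] 0.0
-20 [0.5651 0.1412 0.188 ] [ -2.3 -21.4 133.8  47.3  33.5] 0.0
-20 [0.5771 0.1447 0.1348] [ -1.8 -14.4 134.5  57.1  28.4] 0.0
-20 [0.6071 0.1447 0.0748] [ -1.6  -3.2 132.1  73.2  24.6] 0.0
-25 [0.5651 0.1412 0.188 ] [ -5.4 -19.8 133.4  55.1  38.9] 0.0
-25 [0.577  0.145  0.1349] [ -4.7 -12.8 133.9  63.7  34.5] 0.0
-25 [0.607  0.145  0.0749] [ -4.4  -1.6 131.4  76.3  31.3] 0.0
-30 [0.5651 0.1412 0.188 ] [ -8.2 -17.7 132.7  60.7  44.6] 0.0
-30 [0.5768 0.1454 0.1351] [ -7.4 -10.7 133.1  68.   40.7] 0.0
-30 [0.6068 0.1454 0.0751] [ -6.9   0.4 130.4  78.   37.9] 0.0
[0.7057 0.041  0.7071]
```

Request:
jog_arm --increments '[{"tx": 0, "ty": 0, "tz": 0, "ax": 2.82, "ay": 0.16, "az": 2.83, "gripper": 5}, {"tx": 0, "ty": 0, "tz": 0, "ax": 2.82, "ay": 0.16, "az": 2.83, "gripper": 5}, {"tx": 0, "ty": 0, "tz": 0, "ax": 2.82, "ay": 0.16, "az": 2.83, "gripper": 5}, {"tx": 0, "ty": 0, "tz": 0, "ax": 2.82, "ay": 0.16, "az": 2.83, "gripper": 5}, {"tx": 0, "ty": 0, "tz": 0, "ax": 3.18, "ay": 0.18, "az": 3.18, "gripper": 5}, {"tx": 0, "ty": 0, "tz": 0, "ax": 3.18, "ay": 0.18, "az": 3.18, "gripper": 5}, {"tx": 0, "ty": 0, "tz": 0, "ax": 0, "ay": 0, "az": 0, "gripper": 5}]'

```text
time_s: 14.22
tcp_pos: [0.5664, 0.1429, 0.188]
ee_rot: [[-0.706, -0.349, 0.617], [-0.04, 0.889, 0.456], [-0.707, 0.297, -0.641]]
ft_force: [-0.5, -0.4, -0.9]
width: 0.0155
grip_force: 22.1
```

```bash
cat > st.py <<'E'
from h import *
np.set_printoptions(precision=4,suppress=True)
s=sense();R=s["ee_rot"];print(s["tcp_pos"],s["time_s"],s["width"],s["joint_positions"],s["ft_force"]);print(R)
E
python3 - <<'E'
from st import *
c=camera("wrist")
for r in tip_of("place","wrist")[:3]: print(np.round(r["position"],1),round(r["conf"],2),at_z(c,r["position"],.03))
for r in tip_of("sample","wrist")[:3]: print(np.round(r["position"],1),round(r["conf"],2))
for L in(.066,.068,.070):
  f=s["tcp_pos"]+R@[L,0,-.0049];print("foot pred",f,proj(c,f), "TCP for place",np.array([.556,.14,.03])-R@[L,0,-.0049])
E
```

```text
[0.5664 0.1429 0.188 ] 14.225 0.015536660253920054 [  -5.2862  -19.5522  133.2039   55.0064   38.6146 -145.1653] [-0.5311 -0.3854 -0.881 ]
[[-0.7057 -0.3486  0.6168]
 [-0.0402  0.8889  0.4564]
 [-0.7074  0.2972 -0.6413]]
[229.7  21.7] 0.86 [0.5556 0.1386 0.03  ]
[314.1 136. ] 0.77
foot pred [0.5168 0.138  0.1445] [318.5093 141.2563] TCP for place [0.6056 0.1449 0.0735]
foot pred [0.5154 0.1379 0.1431] [318.5111 135.2094] TCP for place [0.607 0.145 0.075]
foot pred [0.514  0.1378 0.1417] [318.5128 129.1071] TCP for place [0.6084 0.1451 0.0764]
```

```bash
cat >> kin.py <<'E'
J=np.array([-5.2862,-19.5522,133.2039,55.0064,38.6146,-145.1653])
RT=np.array([[-.7057,-.3486,.6168],[-.0402,.8889,.4564],[-.7074,.2972,-.6413]])
def fk6(j): x,R=fk(j,P,SG); return x,R@E('z',j[5])@OFF
OFF=np.eye(3); OFF=fk6(J)[1].T@RT
def ik6(x,Rt,j0):
    f=lambda j:np.r_[fk6(j)[0]-x,.3*(fk6(j)[1]-Rt).ravel()]
    r=least_squares(f,j0,x_scale=10); return np.round(r.x,1),r.cost
E
python3 - <<'E'
from kin import *
np.set_printoptions(precision=4,suppress=True);print(OFF)
j1=[11.6393,-21.7076,132.8743,-14.6794,24.805,-70.604];print(fk6(j1)[1])
ex=np.array([.998,.058,0]);ey=np.array([-.058,.998,0]);ez=np.array([0,0,1.]);p=np.array([.556,.140,.03])
for el in (45,42):
  e=np.radians(el);u=np.cos(e)*ex+np.sin(e)*ez;n=np.sin(e)*ex-np.cos(e)*ez
  for th in(-30,-25,-22,-18,12,16,20):
    t=np.radians(th);z=np.cos(t)*n-np.sin(t)*ey; Rt=np.c_[-u,np.cross(z,-u),z]; j=J if th<0 else j1
    for x in (np.array([.5651,.1412,.188]),p+.068*u+.0049*z+[-.03,0,.06],p+.068*u+.0049*z):
        j,c=ik6(x,Rt,j)
    print(el,th,x,j,round(c,8))
E
```

```text
[[-0. -1. -0.]
 [ 1. -0.  0.]
 [ 0.  0.  1.]]
[[-0.7052 -0.0536  0.707 ]
 [-0.0387  0.9986  0.0371]
 [-0.708  -0.0013 -0.7062]]
45 -30 [0.6068 0.1454 0.0751] [  -6.9    0.4  130.4   78.    37.9 -173.9] 1e-08
45 -25 [0.607  0.145  0.0749] [  -4.4   -1.6  131.4   76.3   31.3 -170.4] 1e-08
45 -22 [0.6071 0.1448 0.0749] [  -2.7   -2.6  131.8   74.7   27.3 -167.7] 1e-08
45 -18 [0.6072 0.1445 0.0748] [  -0.5   -3.7  132.3   71.2   21.9 -162.7] 1e-08
45 12 [0.6074 0.142  0.0747] [ 17.5  -1.1 129.1 -66.3  23.9 -14.9] 1e-08
45 16 [0.6074 0.1416 0.0748] [ 19.6   0.5 127.9 -69.   29.2 -10.9] 1e-08
45 20 [0.6073 0.1413 0.0748] [ 21.5   2.4 126.6 -70.6  34.3  -8. ] 1e-08
42 -30 [0.6091 0.1455 0.0723] [  -6.6    1.1  128.9   73.    38.3 -167.9] 1e-08
42 -25 [0.6093 0.1452 0.0722] [  -4.2   -0.8  129.8   70.1   32.  -163.3] 1e-08
42 -22 [0.6094 0.1449 0.0721] [  -2.6   -1.8  130.2   67.6   28.2 -159.8] 1e-08
42 -18 [0.6095 0.1446 0.072 ] [  -0.4   -2.8  130.6   62.5   23.2 -153.5] 1e-08
42 12 [0.6097 0.1421 0.0719] [ 17.1  -0.3 127.5 -57.9  25.  -23.8] 1e-08
42 16 [0.6097 0.1418 0.072 ] [ 19.2   1.2 126.4 -62.   29.9 -18.5] 1e-08
42 20 [0.6096 0.1414 0.0721] [ 21.1   3.  125.1 -64.7  34.9 -14.6] 1e-08
```

Request:
jog_arm --increments '[{"tx": 0, "ty": 0, "tz": -0.01, "ax": -3.7, "ay": 2.8, "az": -3.5, "gripper": 5}, {"tx": 0.004, "ty": 0, "tz": -0.015, "ax": 0, "ay": 0, "az": 0, "gripper": 5}, {"tx": 0.004, "ty": 0.001, "tz": -0.015, "ax": 0, "ay": 0, "az": 0, "gripper": 5}, {"tx": 0.003, "ty": 0.001, "tz": -0.014, "ax": 0, "ay": 0, "az": 0, "gripper": 5}, {"tx": 0, "ty": 0, "tz": 0, "ax": 0, "ay": 0, "az": 0, "gripper": 5}]'

```text
time_s: 15.0
tcp_pos: [0.5758, 0.1462, 0.1331]
ee_rot: [[-0.742, -0.282, 0.608], [-0.042, 0.925, 0.377], [-0.669, 0.254, -0.699]]
ft_force: [-0.0, -1.1, 0.1]
width: 0.0154
grip_force: 22.1
```

```bash
python3 - <<'E'
from st import *
c=camera("wrist")
for r in tip_of("place","wrist")[:3]: print(np.round(r["position"],1),round(r["conf"],2),at_z(c,r["position"],.03))
print("TCP for place",np.array([.556,.14,.03])-R@[.068,0,-.0049])
E
```

```text
[0.5758 0.1462 0.1331] 15.0 0.01539407495521648 [  -1.6007  -13.6384  132.9671   51.21     30.3822 -140.9594] [-0.0447 -1.0813  0.1175]
[[-0.7425 -0.2819  0.6077]
 [-0.0423  0.9251  0.3774]
 [-0.6685  0.2545 -0.6988]]
[264.7  93.2] 0.74 [0.557  0.1409 0.03  ]
TCP for place [0.6095 0.1447 0.072 ]
```

Request:
jog_arm --increments '[{"tx": 0.016, "ty": 0, "tz": -0.005, "ax": 0, "ay": 0, "az": 0, "gripper": 5}, {"tx": 0.016, "ty": -0.001, "tz": -0.01, "ax": 0, "ay": 0, "az": 0, "gripper": 5}, {"tx": 0.001, "ty": 0, "tz": -0.013, "ax": 0, "ay": 0, "az": 0, "gripper": 5}, {"tx": 0, "ty": 0, "tz": -0.012, "ax": 0, "ay": 0, "az": 0, "gripper": 5}, {"tx": 0, "ty": 0, "tz": -0.01, "ax": 0, "ay": 0, "az": 0, "gripper": 5}, {"tx": 0, "ty": 0, "tz": 0, "ax": 0, "ay": 0, "az": 0, "gripper": 5}]'

```text
time_s: 15.85
tcp_pos: [0.6096, 0.1444, 0.0844]
ee_rot: [[-0.741, -0.281, 0.61], [-0.041, 0.925, 0.377], [-0.67, 0.254, -0.697]]
ft_force: [0.2, -0.1, -0.6]
width: 0.0154
grip_force: 22.1
```

```bash
python3 - <<'E'
from st import *
print("foot",s["tcp_pos"]+R@[.068,0,-.0049])
E
```

```text
[0.6096 0.1444 0.0844] 15.85 0.01536487517879915 [  -1.6944   -3.5293  129.9578   62.458    26.4295 -153.7222] [ 0.1834 -0.0764 -0.6046]
[[-0.7411 -0.2812  0.6097]
 [-0.0412  0.9254  0.3768]
 [-0.6702  0.2541 -0.6974]]
foot [0.5563 0.1397 0.0423]
```

Request:
jog_arm --increments '[{"tx": 0, "ty": 0.001, "tz": -0.004, "ax": 0, "ay": 0, "az": 0, "gripper": 5}, {"tx": 0, "ty": 0, "tz": -0.004, "ax": 0, "ay": 0, "az": 0, "gripper": 5}, {"tx": 0, "ty": 0, "tz": 0, "ax": 0, "ay": 0, "az": 0, "gripper": 5}]'

```text
time_s: 16.23
tcp_pos: [0.6097, 0.1452, 0.0762]
ee_rot: [[-0.741, -0.281, 0.61], [-0.041, 0.925, 0.377], [-0.67, 0.254, -0.697]]
ft_force: [-0.4, -0.7, -0.9]
width: 0.0156
grip_force: 22.1
```

Request:
jog_arm --increments '[{"tx": 0, "ty": 0, "tz": -0.002, "ax": 0, "ay": 0, "az": 0, "gripper": 5}, {"tx": 0, "ty": 0, "tz": 0, "ax": 0, "ay": 0, "az": 0, "gripper": 5}, {"tx": 0, "ty": 0, "tz": 0, "ax": 0, "ay": 0, "az": 0, "gripper": 22}, {"tx": 0, "ty": 0, "tz": 0, "ax": 0, "ay": 0, "az": 0, "gripper": 26}, {"tx": 0, "ty": 0, "tz": 0, "ax": 0, "ay": 0, "az": 0, "gripper": 34}, {"tx": 0, "ty": 0, "tz": 0, "ax": 0, "ay": 0, "az": 0, "gripper": 42}, {"tx": 0, "ty": 0, "tz": 0, "ax": 0, "ay": 0, "az": 0, "gripper": 42}]'

```text
time_s: 17.1
tcp_pos: [0.6097, 0.1452, 0.0743]
ee_rot: [[-0.741, -0.281, 0.61], [-0.041, 0.925, 0.377], [-0.67, 0.254, -0.697]]
ft_force: [-0.1, -0.2, 0.1]
width: 0.036
grip_force: 0.0
```

```bash
python3 - <<'E'
from st import *
c=camera("wrist");save(c,"pics/w6.png")
print([ (r["position"],r["conf"]) for r in tip_of("sample","wrist")[:3]])
E
```

```text
[0.6097 0.1452 0.0743] 17.1 0.03601498875840058 [  -1.5788   -2.3346  130.0832   64.8708   25.7554 -156.331 ] [-0.0555 -0.2152  0.1392]
[[-0.741  -0.2812  0.6098]
 [-0.0412  0.9254  0.3767]
 [-0.6703  0.254  -0.6973]]
[([311.0, 138.4], 0.66)]
```

View pics/w6.png

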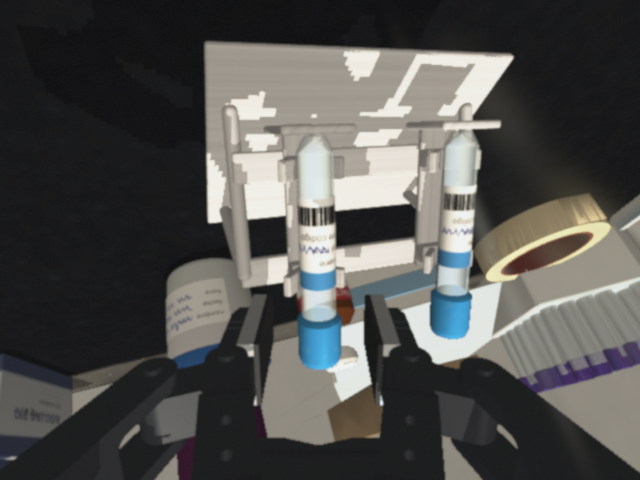

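Both tubes lie the same way in the cradles. The sample's foot is at the stop (316,135), its cap is at (320,340), and the fingers are clear of it. Next I'll compute the turn to the regrasp pose.

```bash
python3 - <<'E'
from st import *
from kin import ik6,Ro
ex=np.array([.998,.058,0]);ey=np.array([-.058,.998,0]);ez=np.array([0,0,1.])
t=np.radians(-20);z=np.sin(t)*ex-np.cos(t)*ez;Rt=np.c_[np.cross(ey,z),ey,z]
v=Ro.from_matrix(Rt@R.T).as_rotvec(degrees=True);print("rotvec",v,np.linalg.norm(v))
j=s["joint_positions"]
x0=s["tcp_pos"]+[-.05,-.02,.06];x1=np.array([.61,.144,.15])
for k in range(0,10):
    Rk=Ro.from_rotvec(v*k/9,degrees=True).as_matrix()@R
    j,c=ik6(x0+(x1-x0)*k/9,Rk,j);print(k,j,round(c,7))
x=np.array([.6044,.1438,.0703]);print(ik6(x,Rt,j))
E
```

```text
[0.6097 0.1452 0.0743] 17.2 0.03598189040110647 [  -1.5805   -2.3372  130.0841   64.8698   25.7569 -156.3302] [-0.2243 -0.2605 -0.4414]
[[-0.741  -0.2812  0.6098]
 [-0.0412  0.9254  0.3767]
 [-0.6703  0.254  -0.6973]]
rotvec [-24.0866  60.1529  -3.8989] 64.91333586610209
0 [  -4.5  -16.9  135.4   51.6   32.7 -143. ] 0.0
1 [  -2.5  -14.5  130.9   37.4   36.4 -127.7] 0.0
2 [  -0.6  -11.4  126.1   26.9   41.7 -116.3] 0.0
3 [   1.1   -7.8  121.2   19.3   47.9 -107.8] 0.0
4 [   2.6   -3.8  116.1   13.9   54.7 -101.6] 0.0
5 [  4.    0.6 110.8   9.9  61.7 -96.8] 0.0
6 [  5.1   5.1 105.6   7.   68.9 -93.1] 0.0
7 [  6.1   9.8 100.3   4.7  76.2 -90.2] 0.0
8 [  7.   14.6  95.    2.9  83.5 -87.8] 0.0
9 [  7.7  19.4  89.7   1.5  90.8 -85.8] 0.0
(array([  7.8,  23.3,  93.1,   1.5,  83.5, -86. ]), np.float64(1.0994755050991582e-08))
```

Request:
jog_arm --increments '[{"tx": -0.014, "ty": -0.009, "tz": 0.016, "ax": 0, "ay": 0, "az": 0, "gripper": 42}, {"tx": -0.014, "ty": -0.009, "tz": 0.017, "ax": 0, "ay": 0, "az": 0, "gripper": 42}, {"tx": -0.012, "ty": -0.007, "tz": 0.025, "ax": 0, "ay": 0, "az": 0, "gripper": 42}, {"tx": 0, "ty": 0, "tz": 0.02, "ax": -3, "ay": 7.5, "az": -0.5, "gripper": 42}, {"tx": 0, "ty": 0, "tz": 0.01, "ax": -3, "ay": 7.5, "az": -0.5, "gripper": 42}, {"tx": 0.005, "ty": 0.003, "tz": 0, "ax": -3, "ay": 7.5, "az": -0.5, "gripper": 42}, {"tx": 0.006, "ty": 0.003, "tz": 0, "ax": -3, "ay": 7.5, "az": -0.5, "gripper": 42}, {"tx": 0.006, "ty": 0.004, "tz": 0, "ax": -3, "ay": 7.5, "az": -0.5, "gripper": 42}]'

```text
time_s: 18.2
tcp_pos: [0.5872, 0.1319, 0.1596]
ee_rot: [[-0.991, -0.114, 0.063], [-0.104, 0.984, 0.145], [-0.079, 0.137, -0.987]]
ft_force: [0.5, 0.7, -0.2]
width: 0.0363
grip_force: 0.0
```

Request:
jog_arm --increments '[{"tx": 0.006, "ty": 0.004, "tz": 0, "ax": -3, "ay": 7.5, "az": -0.5, "gripper": 42}, {"tx": 0.006, "ty": 0.004, "tz": 0, "ax": -3, "ay": 7.5, "az": -0.5, "gripper": 42}, {"tx": 0.006, "ty": 0.004, "tz": 0, "ax": -3, "ay": 7.5, "az": -0.5, "gripper": 42}, {"tx": 0, "ty": 0, "tz": 0, "ax": 0, "ay": 0, "az": 0, "gripper": 42}]'

```text
time_s: 18.7
tcp_pos: [0.6056, 0.1445, 0.1565]
ee_rot: [[-0.946, -0.059, -0.32], [-0.06, 0.998, -0.005], [0.32, 0.015, -0.947]]
ft_force: [-0.4, -0.2, -0.1]
width: 0.0359
grip_force: 0.0
```

```bash
python3 - <<'E'
from st import *
c=camera("wrist");cv2.imwrite("pics/w7.png",c["image"][:,:,::-1])
print([ (r["position"],round(r["conf"],2)) for r in tip_of("sample","wrist")[:3]])
for r in regions_of("sample","wrist")[:3]:
    y,x=np.nonzero(r["region"]);print(np.round(r["rect"]),round(r["conf"],2),cv2.minAreaRect(np.c_[x,y].astype(np.float32)))
p=np.array([.557,.141,.03]);u=np.array([.7057,.041,.7071])
for l in (0,.066,.086): print(l,proj(c,p+l*u))
q=np.array([-.058,.998,0])*.0083
print("edges at 40:",proj(c,p+.04*u+q),proj(c,p+.04*u-q))
E
```

```text
[0.6056 0.1445 0.1565] 18.7 0.03587398693580738 [  7.5283  17.9464  90.6881   2.1431  89.9043 -86.3284] [-0.4217 -0.1736 -0.0904]
[[-0.9456 -0.0586 -0.3199]
 [-0.0604  0.9982 -0.0046]
 [ 0.3196  0.015  -0.9474]]
[([313.0, 213.5], 0.59)]
[298. 209. 328. 313.] 0.74 ((313.0, 262.0), (108.0, 28.0), 90.0)
0 [315.7052 213.03  ]
0.066 [316.439  285.3465]
0.086 [316.7214 313.1738]
edges at 40: [328.8983 253.7234] [303.326  253.7441]
```

Request:
jog_arm --increments '[{"tx": 0, "ty": -0.001, "tz": -0.03, "ax": 0, "ay": 0, "az": 0, "gripper": 42}, {"tx": 0, "ty": -0.001, "tz": -0.03, "ax": 0, "ay": 0, "az": 0, "gripper": 42}, {"tx": -0.001, "ty": 0, "tz": -0.018, "ax": 0, "ay": 0, "az": 0, "gripper": 42}, {"tx": 0, "ty": 0, "tz": -0.008, "ax": 0, "ay": 0, "az": 0, "gripper": 42}, {"tx": 0, "ty": 0, "tz": 0, "ax": 0, "ay": 0, "az": 0, "gripper": 42}]'

```text
time_s: 19.48
tcp_pos: [0.6037, 0.1417, 0.0731]
ee_rot: [[-0.947, -0.058, -0.317], [-0.059, 0.998, -0.004], [0.317, 0.015, -0.948]]
ft_force: [0.7, -0.1, -0.4]
width: 0.036
grip_force: 0.0
```

Request:
jog_arm --increments '[{"tx": 0, "ty": 0.001, "tz": -0.002, "ax": 0, "ay": 0, "az": 0, "gripper": 42}, {"tx": 0, "ty": 0, "tz": 0, "ax": 0, "ay": 0, "az": 0, "gripper": 5}, {"tx": 0, "ty": 0, "tz": 0, "ax": 0, "ay": 0, "az": 0, "gripper": 5}, {"tx": 0, "ty": 0, "tz": 0, "ax": 0, "ay": 0, "az": 0, "gripper": 5}]'

```text
time_s: 19.98
tcp_pos: [0.6044, 0.1428, 0.0716]
ee_rot: [[-0.947, -0.058, -0.316], [-0.06, 0.998, -0.004], [0.316, 0.015, -0.949]]
ft_force: [1.8, -0.6, 2.7]
width: 0.0158
grip_force: 21.1
```

```bash
python3 - <<'E'
from st import *
p=np.array([.557,.1405,.03]);u=np.array([.7057,.041,.7071])
print("foot in tool",R.T@(p-s["tcp_pos"]),"axis in tool",R.T@u)
E
```

```text
[0.6044 0.1428 0.0716] 19.975 0.0157764780385914 [  7.4098  22.4448  93.7164   2.1081  82.1663 -86.6685] [ 1.8134 -0.5925  2.7169]
[[-0.9469 -0.0579 -0.3162]
 [-0.0595  0.9982 -0.0044]
 [ 0.3159  0.0147 -0.9487]]
foot in tool [ 0.0319 -0.0001  0.0545] axis in tool [-0.4473  0.0105 -0.8941]
```

Request:
jog_arm --increments '[{"tx": 0, "ty": 0, "tz": 0.015, "ax": 0, "ay": 0, "az": 0, "gripper": 5}, {"tx": 0, "ty": 0, "tz": 0.03, "ax": 0, "ay": 0, "az": 0, "gripper": 5}, {"tx": 0, "ty": 0, "tz": 0.03, "ax": 0.5, "ay": -9, "az": 0, "gripper": 5}, {"tx": 0, "ty": -0.02, "tz": 0.02, "ax": 0.5, "ay": -9, "az": 0, "gripper": 5}, {"tx": 0.003, "ty": -0.035, "tz": 0, "ax": 0.5, "ay": -9, "az": 0, "gripper": 5}, {"tx": 0.003, "ty": -0.035, "tz": 0, "ax": 0.5, "ay": -9, "az": 0, "gripper": 5}, {"tx": 0.003, "ty": -0.035, "tz": 0, "ax": 0.5, "ay": -9, "az": 0, "gripper": 5}, {"tx": 0.002, "ty": -0.035, "tz": 0, "ax": 0, "ay": 0, "az": 0, "gripper": 5}]'

```text
time_s: 20.98
tcp_pos: [0.6112, -0.0175, 0.1636]
ee_rot: [[-0.894, -0.068, 0.443], [-0.056, 0.998, 0.039], [-0.444, 0.01, -0.896]]
ft_force: [-1.2, 0.2, 0.2]
width: 0.0158
grip_force: 20.6
```

Request:
jog_arm --increments '[{"tx": 0.001, "ty": -0.035, "tz": 0, "ax": 0, "ay": 0, "az": 0, "gripper": 5}, {"tx": 0, "ty": -0.012, "tz": 0, "ax": 0, "ay": 0, "az": 0, "gripper": 5}, {"tx": 0, "ty": 0, "tz": 0, "ax": 0, "ay": 0, "az": 0, "gripper": 5}]'

```text
time_s: 21.35
tcp_pos: [0.6157, -0.0645, 0.1662]
ee_rot: [[-0.893, -0.066, 0.446], [-0.055, 0.998, 0.038], [-0.447, 0.009, -0.894]]
ft_force: [0.6, 0.0, -0.2]
width: 0.0156
grip_force: 20.6
```

```bash
python3 - <<'E'
from st import *
c=camera("wrist");save(c,"pics/w8.png")
ft=np.array([.0319,-.0001,.0545]);ax=np.array([-.4473,.0105,-.8941])
f=s["tcp_pos"]+R@ft;u=R@ax;print("foot",f,"axis",u,"proj foot,cap",proj(c,f),proj(c,f+.086*u))
print([ (r["position"],round(r["conf"],2)) for r in tip_of("sample","wrist")[:3]])
for r in regions_of("sample","wrist")[:2]: print(np.round(r["rect"]),round(r["conf"],2))
for n,z in(("seat",.02),("switch_tip",.0817),("switch_pivot",.052)):
  print(n,[(np.round(r["position"],1),round(r["conf"],2),at_z(c,r["position"],z)) for r in tip_of(n,"wrist")[:2]])
print("seat, mouth proj",proj(c,(.6123,-.0675,.02)),proj(c,(.6123,-.0675,.062)))
E
```

```text
[ 0.6157 -0.0645  0.1662] 21.35 0.015609304560431459 [ -14.8219   -7.8409  118.7882   12.4214   44.5103 -115.4826] [ 0.5943  0.0494 -0.245 ]
[[-0.8927 -0.0663  0.4458]
 [-0.0552  0.9978  0.038 ]
 [-0.4473  0.0093 -0.8943]]
foot [ 0.6116 -0.0643  0.1032] axis [0.     0.0012 0.9998] proj foot,cap [319.7786 201.0667] [323.0962 356.5625]
[([313.5, 203.4], 0.78)]
[294. 198. 339. 364.] 0.88
seat [(array([313.8, 121.2]), 0.89, array([ 0.6129, -0.0671,  0.02  ]))]
switch_tip [(array([44. , 59.9]), 0.71, array([ 0.557 , -0.1878,  0.0817])), (array([223.3,  97.1]), 0.36, array([ 0.5694, -0.112 ,  0.0817]))]
switch_pivot []
seat, mouth proj [313.2531 120.2807] [313.3231 156.3154]
```

View pics/w8.png

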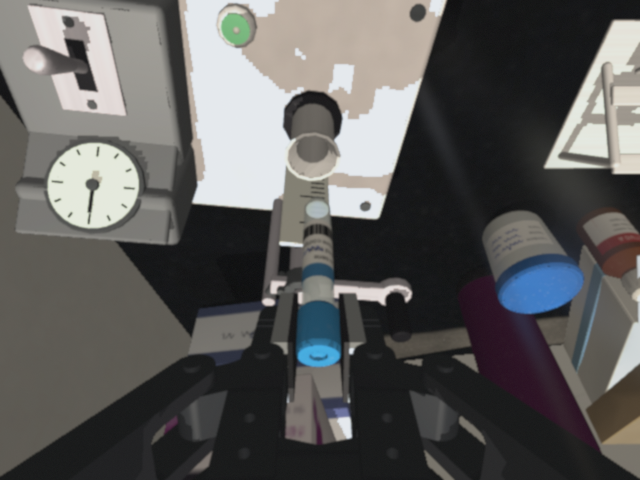

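The sleeve mouth is at (314,157), the tube's foot at (317,208), the keeper is open with its knob at (398,312), and the switch is off at (37,60). The foot is nearly above the bore, so I'll lower it.

Request:
jog_arm --increments '[{"tx": 0, "ty": -0.001, "tz": -0.02, "ax": 0, "ay": 0, "az": 0, "gripper": 5}, {"tx": 0, "ty": -0.001, "tz": -0.02, "ax": 0, "ay": 0, "az": 0, "gripper": 5}, {"tx": 0, "ty": 0, "tz": -0.008, "ax": 0, "ay": 0, "az": 0, "gripper": 5}, {"tx": 0, "ty": 0, "tz": 0, "ax": 0, "ay": 0, "az": 0, "gripper": 5}]'

```text
time_s: 22.15
tcp_pos: [0.6152, -0.0661, 0.1164]
ee_rot: [[-0.893, -0.068, 0.444], [-0.056, 0.998, 0.038], [-0.446, 0.009, -0.895]]
ft_force: [-0.0, -0.2, -0.5]
width: 0.0155
grip_force: 20.6
```

Request:
jog_arm --increments '[{"tx": 0, "ty": 0, "tz": -0.006, "ax": 0, "ay": 0, "az": 0, "gripper": 5}, {"tx": 0, "ty": 0, "tz": -0.006, "ax": 0, "ay": 0, "az": 0, "gripper": 5}, {"tx": 0, "ty": 0, "tz": 0, "ax": 0, "ay": 0, "az": 0, "gripper": 5}]'

```text
time_s: 22.52
tcp_pos: [0.6155, -0.0662, 0.1052]
ee_rot: [[-0.893, -0.067, 0.445], [-0.056, 0.998, 0.038], [-0.447, 0.009, -0.895]]
ft_force: [0.0, -0.9, 0.0]
width: 0.0158
grip_force: 20.6
```

No resistance, so I'll go on down.

Request:
jog_arm --increments '[{"tx": 0, "ty": 0, "tz": -0.008, "ax": 0, "ay": 0, "az": 0, "gripper": 5}, {"tx": 0, "ty": 0, "tz": -0.008, "ax": 0, "ay": 0, "az": 0, "gripper": 5}, {"tx": 0, "ty": 0, "tz": -0.003, "ax": 0, "ay": 0, "az": 0, "gripper": 5}, {"tx": 0, "ty": 0, "tz": 0, "ax": 0, "ay": 0, "az": 0, "gripper": 5}]'

```text
time_s: 23.02
tcp_pos: [0.6155, -0.0662, 0.0863]
ee_rot: [[-0.893, -0.067, 0.445], [-0.056, 0.998, 0.038], [-0.447, 0.009, -0.895]]
ft_force: [0.9, -0.7, -0.4]
width: 0.0156
grip_force: 20.6
```

Request:
jog_arm --increments '[{"tx": 0, "ty": 0, "tz": -0.002, "ax": 0, "ay": 0, "az": 0, "gripper": 5}, {"tx": 0, "ty": 0, "tz": 0, "ax": 0, "ay": 0, "az": 0, "gripper": 5}, {"tx": 0, "ty": 0, "tz": 0, "ax": 0, "ay": 0, "az": 0, "gripper": 24}, {"tx": 0, "ty": 0, "tz": 0, "ax": 0, "ay": 0, "az": 0, "gripper": 36}, {"tx": 0, "ty": 0, "tz": 0, "ax": 0, "ay": 0, "az": 0, "gripper": 42}, {"tx": 0, "ty": 0, "tz": 0, "ax": 0, "ay": 0, "az": 0, "gripper": 42}]'

```text
time_s: 23.78
tcp_pos: [0.6157, -0.0662, 0.0848]
ee_rot: [[-0.893, -0.068, 0.446], [-0.056, 0.998, 0.038], [-0.447, 0.009, -0.894]]
ft_force: [0.4, -0.4, -0.1]
width: 0.036
grip_force: 0.0
```

Request:
jog_arm --increments '[{"tx": -0.008, "ty": -0.001, "tz": 0.016, "ax": 0, "ay": 0, "az": 0, "gripper": 42}, {"tx": -0.015, "ty": -0.001, "tz": 0.03, "ax": 0, "ay": 0, "az": 0, "gripper": 42}, {"tx": -0.015, "ty": 0, "tz": 0.03, "ax": 0, "ay": 0, "az": 0, "gripper": 42}, {"tx": 0, "ty": 0, "tz": 0.03, "ax": 0, "ay": 0, "az": 0, "gripper": 42}, {"tx": 0, "ty": 0, "tz": 0, "ax": 0, "ay": 0, "az": 0, "gripper": 42}]'

```text
time_s: 24.4
tcp_pos: [0.5795, -0.0687, 0.1947]
ee_rot: [[-0.89, -0.067, 0.451], [-0.057, 0.998, 0.036], [-0.453, 0.007, -0.892]]
ft_force: [0.5, 0.2, -0.6]
width: 0.0358
grip_force: 0.0
```

```bash
python3 - <<'E'
from st import *
from kin import Ro,E
c=camera("wrist")
for r in regions_of("sample","wrist")[:2]: print(np.round(r["rect"]),round(r["conf"],2))
for z in(.106,.110,.130): print("cap top rear/front/left/right at z",z,[np.round(proj(c,np.array([.6118,-.066,z])+d)) for d in([.0083,0,0],[-.0083,0,0],[0,.0083,0],[0,-.0083,0])])
for z in (.062,):print("cap lower left/right",[np.round(proj(c,np.array([.6118,-.066,z])+d)) for d in([0,.0083,0],[0,-.0083,0],[-.0083,0,0])])
print("knob",[(np.round(r["position"],1),round(r["conf"],2),at_z(c,r["position"],.129)) for r in tip_of("keeper_knob","wrist")[:2]])
Rt=np.c_[[-1,0,0],[0,1,0],[0,0,-1.]]
print("to down",Ro.from_matrix(Rt@R.T).as_rotvec(degrees=True))
E
```

```text
[ 0.5795 -0.0687  0.1947] 24.4 0.035789741075614966 [ -16.4838  -14.7206  121.7815   12.6164   48.2755 -116.6158] [ 0.5485  0.1689 -0.6086]
[[-0.8897 -0.0674  0.4515]
 [-0.0571  0.9977  0.0364]
 [-0.4529  0.0066 -0.8915]]
[300. 160. 332. 228.] 0.75
[515.  58. 640. 190.] 0.26
cap top rear/front/left/right at z 0.106 [array([319., 229.]), array([321., 209.]), array([333., 220.]), array([306., 219.])]
cap top rear/front/left/right at z 0.11 [array([319., 233.]), array([321., 213.]), array([333., 224.]), array([306., 223.])]
cap top rear/front/left/right at z 0.13 [array([319., 257.]), array([321., 237.]), array([334., 248.]), array([306., 247.])]
cap lower left/right [array([331., 177.]), array([307., 176.]), array([320., 166.])]
knob [(array([384.1, 310.5]), 0.55, array([ 0.6735, -0.0173,  0.129 ]))]
to down [-1.2804 26.9063 -3.7047]
```

The cap's top is at row 228, against 229 predicted for a tube at the bottom, so it is seated. Next is the keeper.

Request:
jog_arm --increments '[{"tx": 0.015, "ty": 0.01, "tz": 0, "ax": -0.4, "ay": 9, "az": -1.2, "gripper": 42}, {"tx": 0.02, "ty": 0.011, "tz": 0, "ax": -0.4, "ay": 9, "az": -1.2, "gripper": 42}, {"tx": 0.02, "ty": 0.011, "tz": -0.005, "ax": -0.4, "ay": 9, "az": -1.2, "gripper": 42}, {"tx": 0.02, "ty": 0.011, "tz": -0.01, "ax": 0, "ay": 0, "az": 0, "gripper": 42}, {"tx": 0.017, "ty": 0.01, "tz": -0.01, "ax": 0, "ay": 0, "az": 0, "gripper": 42}, {"tx": 0, "ty": 0, "tz": 0, "ax": 0, "ay": 0, "az": 0, "gripper": 42}]'

```text
time_s: 25.3
tcp_pos: [0.6688, -0.0144, 0.1618]
ee_rot: [[-1.0, -0.002, -0.014], [-0.002, 1.0, 0.005], [0.014, 0.005, -1.0]]
ft_force: [-0.7, -0.6, 0.3]
width: 0.036
grip_force: 0.0
```

```bash
python3 - <<'E'
from st import *
c=camera("wrist")
print("knob",[(np.round(r["position"],1),round(r["conf"],2),at_z(c,r["position"],.129)) for r in tip_of("keeper_knob","wrist")[:2]])
print(proj(c,(.672,-.016,.129)))
E
```

```text
[ 0.6688 -0.0144  0.1618] 25.3 0.03600605261141845 [ -5.8986  12.7293  95.0171   0.1843  73.0826 -96.0573] [-0.6702 -0.6076  0.2997]
[[-0.9999 -0.0018 -0.0141]
 [-0.0018  1.      0.0045]
 [ 0.0141  0.0046 -0.9999]]
knob [(array([316.2, 283.7]), 0.89, array([ 0.6713, -0.0161,  0.129 ])), (array([208.8, 263.5]), 0.35, array([ 0.6608, -0.0671,  0.129 ]))]
[316.3726 285.0686]
```

Knob confirmed at (0.671, -0.016). I'll descend on it and grip.

Request:
jog_arm --increments '[{"tx": 0.002, "ty": -0.002, "tz": -0.02, "ax": 0, "ay": 0, "az": 0, "gripper": 42}, {"tx": 0.001, "ty": 0, "tz": -0.02, "ax": 0, "ay": 0, "az": 0, "gripper": 42}, {"tx": 0, "ty": 0, "tz": 0, "ax": 0, "ay": 0, "az": 0, "gripper": 5}, {"tx": 0, "ty": 0, "tz": 0, "ax": 0, "ay": 0, "az": 0, "gripper": 5}, {"tx": 0, "ty": 0, "tz": 0, "ax": 0, "ay": 0, "az": 0, "gripper": 5}]'

```text
time_s: 26.02
tcp_pos: [0.6709, -0.0157, 0.1233]
ee_rot: [[-1.0, -0.001, -0.013], [-0.001, 1.0, 0.007], [0.013, 0.007, -1.0]]
ft_force: [-1.2, 5.5, -8.1]
width: 0.0109
grip_force: 22.5
```

Request:
jog_arm --increments '[{"tx": -0.014, "ty": -0.001, "tz": 0, "ax": 0, "ay": 0, "az": 0, "gripper": 5}, {"tx": -0.014, "ty": -0.005, "tz": 0, "ax": 0, "ay": 0, "az": 0, "gripper": 5}, {"tx": -0.012, "ty": -0.008, "tz": 0, "ax": 0, "ay": 0, "az": 0, "gripper": 5}, {"tx": -0.01, "ty": -0.011, "tz": 0, "ax": 0, "ay": 0, "az": 0, "gripper": 5}, {"tx": -0.006, "ty": -0.013, "tz": 0, "ax": 0, "ay": 0, "az": 0, "gripper": 5}, {"tx": -0.003, "ty": -0.014, "tz": 0, "ax": 0, "ay": 0, "az": 0, "gripper": 5}, {"tx": 0, "ty": 0, "tz": 0, "ax": 0, "ay": 0, "az": 0, "gripper": 5}]'

```text
time_s: 26.9
tcp_pos: [0.6101, -0.0675, 0.1233]
ee_rot: [[-1.0, 0.0, -0.017], [0.0, 1.0, 0.009], [0.017, 0.009, -1.0]]
ft_force: [-7.3, 6.0, -4.7]
width: 0.0112
grip_force: 22.8
```

Shut. I'll release, rise and look.

Request:
jog_arm --increments '[{"tx": 0, "ty": 0, "tz": 0, "ax": 0, "ay": 0, "az": 0, "gripper": 42}, {"tx": 0, "ty": 0, "tz": 0, "ax": 0, "ay": 0, "az": 0, "gripper": 42}, {"tx": 0, "ty": 0, "tz": 0.025, "ax": 0, "ay": 0, "az": 0, "gripper": 42}, {"tx": 0, "ty": 0, "tz": 0.025, "ax": 0, "ay": 0, "az": 0, "gripper": 42}, {"tx": -0.02, "ty": -0.02, "tz": 0.005, "ax": 0, "ay": 0, "az": 0, "gripper": 42}, {"tx": -0.03, "ty": -0.04, "tz": 0, "ax": 0, "ay": 0, "az": 0, "gripper": 0}, {"tx": -0.04, "ty": -0.04, "tz": 0, "ax": 0, "ay": 0, "az": 0, "gripper": 0}, {"tx": 0, "ty": 0, "tz": 0, "ax": 0, "ay": 0, "az": 0, "gripper": 0}]'

```text
time_s: 27.9
tcp_pos: [0.5226, -0.1718, 0.182]
ee_rot: [[-1.0, 0.004, -0.006], [0.004, 1.0, 0.002], [0.006, 0.002, -1.0]]
ft_force: [-0.0, 0.3, 0.3]
width: 0.0
grip_force: 0.0
```

```bash
python3 - <<'E'
from st import *
c=camera("wrist");camera("top")
for n,z in(("keeper_knob",.129),("switch_tip",.0817),("sample",.02)):
  for cam in ("wrist","top"): print(n,cam,[(np.round(r["position"],1),round(r["conf"],2),at_z(c,r["position"],z) if cam=="wrist" else "") for r in tip_of(n,cam)[:2]])
print(proj(c,(.6118,-.066,.129)),proj(c,(.557,-.187,.0817)))
for r in regions_of("sample","wrist")[:2]: print(np.round(r["rect"]),round(r["conf"],2))
print(proj(c,(.6118,-.066,.106)))
E
```

```text
[ 0.5226 -0.1718  0.182 ] 27.9 3.5233444189711535e-05 [ -23.773    -3.2436  109.9975   -0.026    73.6134 -113.5486] [-0.0186  0.322   0.3163]
[[-1.      0.0038 -0.006 ]
 [ 0.0038  1.      0.0022]
 [ 0.006   0.0022 -1.    ]]
keeper_knob wrist [(array([493.1, 402. ]), 0.89, array([ 0.6125, -0.0684,  0.129 ]))]
keeper_knob top [(array([432.7, 227.8]), 0.89, ''), (array([431. , 203.8]), 0.17, '')]
switch_tip wrist [(array([293.4, 283.9]), 0.76, array([ 0.5564, -0.1891,  0.0817]))]
switch_tip top [(array([417.6, 232.9]), 0.69, ''), (array([480.3, 257.4]), 0.56, '')]
sample wrist [(array([440.4, 317.2]), 0.63, array([ 0.6167, -0.0676,  0.02  ]))]
sample top [(array([163. , 305.7]), 0.77, ''), (array([418.9, 234.4]), 0.56, '')]
[497.2134 400.9479] [296.5878 284.6569]
[441. 327. 488. 373.] 0.68
[482.1339 376.3365]
```

Request:
jog_arm --increments '[{"tx": 0, "ty": -0.008, "tz": -0.035, "ax": 0, "ay": 0, "az": 0, "gripper": 0}, {"tx": 0, "ty": -0.008, "tz": -0.035, "ax": 0, "ay": 0, "az": 0, "gripper": 0}, {"tx": 0, "ty": 0, "tz": -0.03, "ax": 0, "ay": 0, "az": 0, "gripper": 0}, {"tx": 0, "ty": 0, "tz": -0.012, "ax": 0, "ay": 0, "az": 0, "gripper": 0}, {"tx": 0, "ty": 0, "tz": 0, "ax": 0, "ay": 0, "az": 0, "gripper": 0}]'

```text
time_s: 28.98
tcp_pos: [0.5235, -0.1848, 0.0682]
ee_rot: [[-1.0, -0.001, -0.009], [-0.001, 1.0, 0.005], [0.009, 0.005, -1.0]]
ft_force: [-0.4, 0.6, 0.0]
width: 0.0001
grip_force: 0.0
```

Request:
jog_arm --increments '[{"tx": 0.01, "ty": -0.002, "tz": 0, "ax": 0, "ay": 0, "az": 0, "gripper": 0}, {"tx": 0.01, "ty": 0, "tz": 0, "ax": 0, "ay": 0, "az": 0, "gripper": 0}, {"tx": 0.009, "ty": 0, "tz": 0, "ax": 0, "ay": 0, "az": 0, "gripper": 0}, {"tx": 0.008, "ty": 0, "tz": 0, "ax": 0, "ay": 0, "az": 0, "gripper": 0}, {"tx": 0, "ty": 0, "tz": 0, "ax": 0, "ay": 0, "az": 0, "gripper": 0}]'

```text
time_s: 29.6
tcp_pos: [0.5616, -0.1872, 0.0689]
ee_rot: [[-1.0, -0.001, -0.007], [-0.001, 1.0, 0.004], [0.007, 0.004, -1.0]]
ft_force: [-0.3, -0.2, -0.3]
width: 0.0003
grip_force: 0.0
```

Request:
jog_arm --increments '[{"tx": -0.02, "ty": 0, "tz": 0, "ax": 0, "ay": 0, "az": 0, "gripper": 0}, {"tx": -0.02, "ty": 0, "tz": 0.01, "ax": 0, "ay": 0, "az": 0, "gripper": 0}, {"tx": 0, "ty": 0, "tz": 0.035, "ax": 0, "ay": 0, "az": 0, "gripper": 0}, {"tx": 0, "ty": 0, "tz": 0.035, "ax": 0, "ay": 0, "az": 0, "gripper": 0}, {"tx": 0, "ty": 0.02, "tz": 0.035, "ax": 0, "ay": 0, "az": 0, "gripper": 0}, {"tx": 0, "ty": 0, "tz": 0, "ax": 0, "ay": 0, "az": 0, "gripper": 0}]'

```text
time_s: 30.35
tcp_pos: [0.5226, -0.1672, 0.1876]
ee_rot: [[-1.0, -0.002, -0.001], [-0.002, 1.0, 0.001], [0.001, 0.001, -1.0]]
ft_force: [0.5, -0.2, -0.4]
width: 0.0001
grip_force: 0.0
```

```bash
python3 - <<'E'
from st import *
c=camera("wrist")
for n,z in(("keeper_knob",.129),("switch_tip",.0817)):
  print(n,[(np.round(r["position"],1),round(r["conf"],2),at_z(c,r["position"],z)) for r in tip_of(n,"wrist")[:2]])
print("off",proj(c,(.557,-.187,.0817)),"on",proj(c,(.586,-.188,.0817)),"knob shut",proj(c,(.6118,-.066,.129)))
for r in regions_of("sample","wrist")[:2]: print(np.round(r["rect"]),round(r["conf"],2),proj(c,(.6118,-.066,.1)))
E
```

```text
[ 0.5226 -0.1672  0.1876] 30.35 5.447803931837488e-05 [ -23.3686   -3.8643  110.0351    0.0385   73.9302 -113.4716] [ 0.4881 -0.1831 -0.3813]
[[-1.     -0.0016 -0.0014]
 [-0.0016  1.      0.0013]
 [ 0.0014  0.0013 -1.    ]]
keeper_knob [(array([482.9, 397.8]), 0.75, array([ 0.6141, -0.0669,  0.129 ]))]
switch_tip [(array([285.8, 320.9]), 0.84, array([ 0.5882, -0.1907,  0.0817]))]
off [290.1518 280.3582] on [289.5793 318.1503] knob shut [484.9093 394.6804]
[432. 323. 479. 370.] 0.78 [467.9902 365.407 ]
[580. 378. 640. 480.] 0.34 [467.9902 365.407 ]
```

The switch is on, the keeper is shut, the tube is seated and the arm is clear.

```bash
python3 -c "
from workcell import hand_in
print(hand_in())"
```

```text
the job is handed in; nothing more can be done
None
```

The job is handed in at about 30 s of the 72 s allowed, and the last camera check put the tube in the sleeve under the shut keeper, with the switch on and the arm clear; `hand_in()` returned no verdict.

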